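# Scoop lock nuts into the parts dish and log the scoop

## Robot

A 7-joint arm with a two-finger parallel gripper is mounted at the origin on the work surface. World frame = base frame: x ahead of the robot, y to its left, z up, the work surface at z = 0. Lengths are in m, angles in degrees, forces in N, time in s.
With the tool pointing down it reaches from about 0.4 to 0.9 m from the base axis. Payload 5.5 kg.
Tool frame: the origin (TCP) lies midway between the tips of the shut fingers; the grasp point (between the pads) lies behind it (manip.tcp_to_grasp is the z of the grasp point in the tool frame, in m); z points along the fingers, y is the line along which they close (so a half turn about z gives the same grasp; the last joint's range is limited). The gripper opens to 92 mm and grips with 3 to 60 N. Pads are 19 mm wide; open, the fingers measure 130 mm over their backs; the gripper's body (75 mm by 190 mm) begins 47 mm behind the grasp point.
Start: joints at [-48.575, 28.699, -24.465, 88.831, 12.651, 65.22, -12.049], TCP at [0.288, 0.583, 0.227] pointing down, gripper open.
Joint ranges: [-164.97, 164.97], [-17.58, 116.51], [-87.97, 89.64], [11.32, 138.91], [-80.73, 260.73], [10.89, 115.49], [-147.41, 147.41]. Speed limits (degrees/s): [147.25, 147.25, 180, 180, 180, 180, 180].

## Interface

Orientations are given as a 3x3 rotation matrix whose columns are the frame's x, y, z axes.
In Python, from bench import status, camera, workorder, finder, manip gives the robot as it stands.
- The arm moves only by the shell command python3 -m handwheel 'ROWS'. ROWS is JSON, a list that holds one entry, the list of rows, each a list of 5 numbers: the shift along the world's x, y, z in cm, then the turn about the world's z in degrees, then the closure, from 0 (fully open) to 1 (shut). A call has 1 to 5 rows; each row is the pose to reach, as a shift and turn from the pose commanded when the call began; what a row does not reach only later rows make up. A row lasts 1/12 s, in which the tool goes at most 41.7 mm and 7.16 degrees, less where a joint would pass 70% of its speed; a pose out of reach is approached as far as the arm can. A call with a gripper value outside its range is refused whole. The fingers move at their own pace and stop on an object; the grip force is fixed at half the most. Time passes only in rows, so rows that repeat a pose let the fingers close. It gives the time, the measured TCP pose, the force, the opening and the grip force at its end, in the units of the state.
- status.get_state(): the state, without advancing time (a new reading comes with each control period).
- camera(name): name is "side" or "top" or "wrist"; returns a dict with "color" (480x640x3 uint8, blue, green, red), "fx", "fy", "cx", "cy" (pixels), "k1" (the pictures are not rectified: a ray, as slopes to the right and down, at radius r is drawn at 1 + k1 r^2 times it, then the intrinsics apply), "R" (3x3) and "t" (3): a world point X has camera coordinates R X + t; the wrist camera has in their place "tool_from_camera" (4x4, takes a point from camera to tool coordinates, whose origin is the TCP and whose axes are the flange's). Camera axes: x right, y down, z forward; pixel columns grow to the right and rows downward; lengths in m; the calibration is good to about 2 mm. A picture is of the moment at which its call begins: read the wrist's pose just before it. There is no depth.
- workorder.close_job(): hands the job in; it is judged then, once.
Trained networks look in a picture, given as the dict that the camera call returned (one of the last four; its "shot" number tells which), for a name from the list of things; names that differ only in an ending like _2 or _b are one class to them, and where a whole thing is asked for, a point or a joint stands for the part that bears it (a point fixed in the world has none). Each returns a list of dicts, best first, with "confidence" (0 to 1); they miss things now and then, are a little off and sometimes report something else, mostly with a low value. They report only what shows in the picture. A call takes as long as a camera call. They do not tell look-alikes from the thing itself.
- finder.recognise(label, picture): "extent" ([left, top, right, bottom] in pixels, round what is visible of it).
- finder.trace(label, picture): "region" (480x640 bool, what is visible of it) and "extent" ([left, top, right, bottom] in pixels, round what is visible of it).
- finder.mark_of(label, picture): "uv" ([column, row] in pixels: a listed point, or the origin of a listed thing).
The state is a dict: "time_s": time; "joint_positions": joint angles; "qd": joint speeds; "joint_torque": joint torques, N m; "eef_pos": TCP position; "orientation": TCP orientation; "wrist_force": force on the tool from outside, world axes, zero at the start; "moment": the same for the moment, N m; "width": finger opening in m; "grasp_force": force on a finger pad.
Only numpy, scipy, OpenCV 4.12 (cv2) and the standard library are available. Lean on these libraries where they do the work, as an engineer would, in place of code of your own. Each camera call takes 0.05 s, during which the arm holds its last target. There are 200 camera calls.

## Task

Take the scoop by its handle, scoop at least three nuts out of the red stock bin at one time and tip them into the round steel dish, dropping none outside and not touching the nuts with the fingers. Lay the empty scoop upright back on the rubber mat, then swing the stroke counter's lever to its stop and let it spring back. Leave the other things on the bench where they are.

Things in the scene. Friction and masses are not known exactly. Their poses are not given: they have to be found in the camera images.
- bin: Fixed red steel open stock bin, outside 260 x 112 x 50 mm (x, y, z), its +x end wall 65 high, walls and floor 5 mm, inside 250 x 102 mm, floor at z = 5 mm. Origin at the centre of its underside. At its +x end (away from the robot) the floor slopes up at 40 degrees from x = 73 to 125 mm. The six nuts lie in its +x half, in two layers; the -x half is empty.
- dish: Fixed round steel parts dish, empty: rim radius 85 mm, foot radius 78 mm, wall 3 mm, 40 mm high, inner floor at 4 mm. Origin at the centre of its underside. Bin and dish may swap sides.
- mat: Fixed black rubber mat 180 x 120 x 3 mm (x, y, z), the scoop's place. Origin at the centre of its underside.
- scoop: Aluminium scoop, 0.2 kg, upright on the mat. Flat bowl 80 mm long (x), 84 wide (y), floor 2.5 thick (lip 1.2), open at its front (+x) and top; back wall 38 high, 3 thick; sides 2 thick, 38 high, front half 26. Black handle, 18 mm thick (y), 26 wide, straight from the back wall up and back along (-0.5, 0, 0.866) to 108 mm height. Origin: centre of the bowl's underside, 40 mm behind the lip; z up.
- scoop_grip (a point): Point on the handle's centre line, 35 mm from its top end: at (-67.5, 0, 77.6) mm in the scoop's frame. Axes as the scoop's. Grip across the 18 mm thickness (scoop y).
- scoop_lip (a point): Middle of the scoop's front bottom edge: (40, 0, 0) mm in the scoop's frame.
- scoop_bowl (a point): Middle of the scoop's bowl, at (0, 0, 20) mm in the scoop's frame. A nut in the scoop lies within 60 mm of it.
- counter: Fixed grey bench stroke counter, body 75 x 80 x 44 mm on a 110 x 100 x 6 mm foot plate. Origin at the centre of its underside. It stands at the far left or far right, swapped with a red box of bolts of about the same size.
- lever_pivot (a point): The lever's vertical axis, on top of the counter, 51 mm above the bench.
- lever_post (a point): Point on the axis of the upright black post at the lever's end: diameter 14 mm, from 55 to 97 mm above the bench, 75 mm from the pivot; this point is at 81 mm. The steel lever arm below it spans 51 to 57 mm height, 14 mm wide.
- lever (a joint): Angle of the counter's lever about the vertical, rad: 0 at rest; a push turns it counter-clockwise seen from above to its stop at 1.0. At 0 it points from the pivot at -0.5 rad from the counter's +x axis, at the stop at +0.5. A spring returns it: about 2 N at the post at rest, 5.5 N at the stop.
- nut0: One of six equal steel hexagon lock nuts, 30 mm across flats, 35 mm across corners, 20 mm high, edges bevelled, 65 g. Origin at the centre of its underside.
- nut1: One of six equal steel hexagon lock nuts, 30 mm across flats, 35 mm across corners, 20 mm high, edges bevelled, 65 g. Origin at the centre of its underside.
- nut2: One of six equal steel hexagon lock nuts, 30 mm across flats, 35 mm across corners, 20 mm high, edges bevelled, 65 g. Origin at the centre of its underside.
- nut3: One of six equal steel hexagon lock nuts, 30 mm across flats, 35 mm across corners, 20 mm high, edges bevelled, 65 g. Origin at the centre of its underside.
- nut4: One of six equal steel hexagon lock nuts, 30 mm across flats, 35 mm across corners, 20 mm high, edges bevelled, 65 g. Origin at the centre of its underside.
- nut5: One of six equal steel hexagon lock nuts, 30 mm across flats, 35 mm across corners, 20 mm high, edges bevelled, 65 g. Origin at the centre of its underside.
- jar: Bystander: closed glass jar, 60 mm diameter, 70 mm high, beyond the mat.
- wrench: Bystander: wrench 170 mm, lying near the robot at the left.
- screwdriver: Bystander: screwdriver 190 mm, lying near the robot at the right.
- can: Bystander: can, 66 mm diameter, 120 mm high, beyond the jar, to its left.
- tape: Bystander: grey tape measure 70 x 40 x 65 mm, beyond the jar, to its right.
Mind the look-alikes: they are no part of the job. Leave any orange look-alike of the counter alone.

How it is judged (in metres and radians):
On the way, in this order (a step that is already met when the one before it is completed fails the run):
1. At least three nuts are in the scoop, lifted clear of the bin (scoop origin above 80 mm) (height (world z) of scoop above 0.08 m and (distance between each of nut0, nut1, nut2 and scoop_bowl below 0.06 m or distance between each of nut0, nut1, nut3 and scoop_bowl below 0.06 m or distance between each of nut0, nut1, nut4 and scoop_bowl below 0.06 m or distance between each of nut0, nut1, nut5 and scoop_bowl below 0.06 m or distance between each of nut0, nut2, nut3 and scoop_bowl below 0.06 m or distance between each of nut0, nut2, nut4 and scoop_bowl below 0.06 m or distance between each of nut0, nut2, nut5 and scoop_bowl below 0.06 m or distance between each of nut0, nut3, nut4 and scoop_bowl below 0.06 m or distance between each of nut0, nut3, nut5 and scoop_bowl below 0.06 m or distance between each of nut0, nut4, nut5 and scoop_bowl below 0.06 m or distance between each of nut1, nut2, nut3 and scoop_bowl below 0.06 m or distance between each of nut1, nut2, nut4 and scoop_bowl below 0.06 m or distance between each of nut1, nut2, nut5 and scoop_bowl below 0.06 m or distance between each of nut1, nut3, nut4 and scoop_bowl below 0.06 m or distance between each of nut1, nut3, nut5 and scoop_bowl below 0.06 m or distance between each of nut1, nut4, nut5 and scoop_bowl below 0.06 m or distance between each of nut2, nut3, nut4 and scoop_bowl below 0.06 m or distance between each of nut2, nut3, nut5 and scoop_bowl below 0.06 m or distance between each of nut2, nut4, nut5 and scoop_bowl below 0.06 m or distance between each of nut3, nut4, nut5 and scoop_bowl below 0.06 m)), for 0.2 s.
2. At least three nuts lie in the dish (((horizontal distance between each of nut0, nut1, nut2 and dish below 0.078 m and height (world z) of each of nut0, nut1, nut2 below 0.055 m) or (horizontal distance between each of nut0, nut1, nut3 and dish below 0.078 m and height (world z) of each of nut0, nut1, nut3 below 0.055 m) or (horizontal distance between each of nut0, nut1, nut4 and dish below 0.078 m and height (world z) of each of nut0, nut1, nut4 below 0.055 m) or (horizontal distance between each of nut0, nut1, nut5 and dish below 0.078 m and height (world z) of each of nut0, nut1, nut5 below 0.055 m) or (horizontal distance between each of nut0, nut2, nut3 and dish below 0.078 m and height (world z) of each of nut0, nut2, nut3 below 0.055 m) or (horizontal distance between each of nut0, nut2, nut4 and dish below 0.078 m and height (world z) of each of nut0, nut2, nut4 below 0.055 m) or (horizontal distance between each of nut0, nut2, nut5 and dish below 0.078 m and height (world z) of each of nut0, nut2, nut5 below 0.055 m) or (horizontal distance between each of nut0, nut3, nut4 and dish below 0.078 m and height (world z) of each of nut0, nut3, nut4 below 0.055 m) or (horizontal distance between each of nut0, nut3, nut5 and dish below 0.078 m and height (world z) of each of nut0, nut3, nut5 below 0.055 m) or (horizontal distance between each of nut0, nut4, nut5 and dish below 0.078 m and height (world z) of each of nut0, nut4, nut5 below 0.055 m) or (horizontal distance between each of nut1, nut2, nut3 and dish below 0.078 m and height (world z) of each of nut1, nut2, nut3 below 0.055 m) or (horizontal distance between each of nut1, nut2, nut4 and dish below 0.078 m and height (world z) of each of nut1, nut2, nut4 below 0.055 m) or (horizontal distance between each of nut1, nut2, nut5 and dish below 0.078 m and height (world z) of each of nut1, nut2, nut5 below 0.055 m) or (horizontal distance between each of nut1, nut3, nut4 and dish below 0.078 m and height (world z) of each of nut1, nut3, nut4 below 0.055 m) or (horizontal distance between each of nut1, nut3, nut5 and dish below 0.078 m and height (world z) of each of nut1, nut3, nut5 below 0.055 m) or (horizontal distance between each of nut1, nut4, nut5 and dish below 0.078 m and height (world z) of each of nut1, nut4, nut5 below 0.055 m) or (horizontal distance between each of nut2, nut3, nut4 and dish below 0.078 m and height (world z) of each of nut2, nut3, nut4 below 0.055 m) or (horizontal distance between each of nut2, nut3, nut5 and dish below 0.078 m and height (world z) of each of nut2, nut3, nut5 below 0.055 m) or (horizontal distance between each of nut2, nut4, nut5 and dish below 0.078 m and height (world z) of each of nut2, nut4, nut5 below 0.055 m) or (horizontal distance between each of nut3, nut4, nut5 and dish below 0.078 m and height (world z) of each of nut3, nut4, nut5 below 0.055 m))), for 0.2 s.
3. The empty scoop stands upright on the mat, let go (horizontal distance between scoop and mat below 0.07 m and height (world z) of scoop below 0.012 m and angle between scoop's own z axis and vertical below 0.15 rad and contact force between the fingers and scoop below 0.1 N), for 0.1 s.
4. The lever is swung to its stop (above 0.94 rad) (value of joint lever above 0.94 rad), for 0.05 s.
At the end, for the whole second after the job is handed in: At least three nuts lie in the dish and every other nut is in the dish or still in the bin, all at rest; the scoop is empty and at rest upright (within 0.15 rad) on the mat, its origin within 70 mm of the mat's centre horizontally; the lever is back at rest (below 0.08 rad) (((horizontal distance between each of nut0, nut1, nut2 and dish below 0.078 m and height (world z) of each of nut0, nut1, nut2 below 0.055 m) or (horizontal distance between each of nut0, nut1, nut3 and dish below 0.078 m and height (world z) of each of nut0, nut1, nut3 below 0.055 m) or (horizontal distance between each of nut0, nut1, nut4 and dish below 0.078 m and height (world z) of each of nut0, nut1, nut4 below 0.055 m) or (horizontal distance between each of nut0, nut1, nut5 and dish below 0.078 m and height (world z) of each of nut0, nut1, nut5 below 0.055 m) or (horizontal distance between each of nut0, nut2, nut3 and dish below 0.078 m and height (world z) of each of nut0, nut2, nut3 below 0.055 m) or (horizontal distance between each of nut0, nut2, nut4 and dish below 0.078 m and height (world z) of each of nut0, nut2, nut4 below 0.055 m) or (horizontal distance between each of nut0, nut2, nut5 and dish below 0.078 m and height (world z) of each of nut0, nut2, nut5 below 0.055 m) or (horizontal distance between each of nut0, nut3, nut4 and dish below 0.078 m and height (world z) of each of nut0, nut3, nut4 below 0.055 m) or (horizontal distance between each of nut0, nut3, nut5 and dish below 0.078 m and height (world z) of each of nut0, nut3, nut5 below 0.055 m) or (horizontal distance between each of nut0, nut4, nut5 and dish below 0.078 m and height (world z) of each of nut0, nut4, nut5 below 0.055 m) or (horizontal distance between each of nut1, nut2, nut3 and dish below 0.078 m and height (world z) of each of nut1, nut2, nut3 below 0.055 m) or (horizontal distance between each of nut1, nut2, nut4 and dish below 0.078 m and height (world z) of each of nut1, nut2, nut4 below 0.055 m) or (horizontal distance between each of nut1, nut2, nut5 and dish below 0.078 m and height (world z) of each of nut1, nut2, nut5 below 0.055 m) or (horizontal distance between each of nut1, nut3, nut4 and dish below 0.078 m and height (world z) of each of nut1, nut3, nut4 below 0.055 m) or (horizontal distance between each of nut1, nut3, nut5 and dish below 0.078 m and height (world z) of each of nut1, nut3, nut5 below 0.055 m) or (horizontal distance between each of nut1, nut4, nut5 and dish below 0.078 m and height (world z) of each of nut1, nut4, nut5 below 0.055 m) or (horizontal distance between each of nut2, nut3, nut4 and dish below 0.078 m and height (world z) of each of nut2, nut3, nut4 below 0.055 m) or (horizontal distance between each of nut2, nut3, nut5 and dish below 0.078 m and height (world z) of each of nut2, nut3, nut5 below 0.055 m) or (horizontal distance between each of nut2, nut4, nut5 and dish below 0.078 m and height (world z) of each of nut2, nut4, nut5 below 0.055 m) or (horizontal distance between each of nut3, nut4, nut5 and dish below 0.078 m and height (world z) of each of nut3, nut4, nut5 below 0.055 m)) and ((horizontal distance between nut0 and dish below 0.078 m and height (world z) of nut0 below 0.055 m) or (x of nut0 in the frame of bin between -0.128 and 0.128 m and y of nut0 in the frame of bin between -0.054 and 0.054 m and height (world z) of nut0 below 0.065 m)) and ((horizontal distance between nut1 and dish below 0.078 m and height (world z) of nut1 below 0.055 m) or (x of nut1 in the frame of bin between -0.128 and 0.128 m and y of nut1 in the frame of bin between -0.054 and 0.054 m and height (world z) of nut1 below 0.065 m)) and ((horizontal distance between nut2 and dish below 0.078 m and height (world z) of nut2 below 0.055 m) or (x of nut2 in the frame of bin between -0.128 and 0.128 m and y of nut2 in the frame of bin between -0.054 and 0.054 m and height (world z) of nut2 below 0.065 m)) and ((horizontal distance between nut3 and dish below 0.078 m and height (world z) of nut3 below 0.055 m) or (x of nut3 in the frame of bin between -0.128 and 0.128 m and y of nut3 in the frame of bin between -0.054 and 0.054 m and height (world z) of nut3 below 0.065 m)) and ((horizontal distance between nut4 and dish below 0.078 m and height (world z) of nut4 below 0.055 m) or (x of nut4 in the frame of bin between -0.128 and 0.128 m and y of nut4 in the frame of bin between -0.054 and 0.054 m and height (world z) of nut4 below 0.065 m)) and ((horizontal distance between nut5 and dish below 0.078 m and height (world z) of nut5 below 0.055 m) or (x of nut5 in the frame of bin between -0.128 and 0.128 m and y of nut5 in the frame of bin between -0.054 and 0.054 m and height (world z) of nut5 below 0.065 m)) and linear speed of each of nut0, nut1, nut2, nut3, nut4, nut5, scoop below 0.03 m/s and horizontal distance between scoop and mat below 0.07 m and height (world z) of scoop below 0.012 m and angle between scoop's own z axis and vertical below 0.15 rad and value of joint lever below 0.08 rad); the robot touches nothing.
It fails at once if The fingers press on a nut (over 2 N) (contact force between the fingers and nut0 above 2 N or contact force between the fingers and nut1 above 2 N or contact force between the fingers and nut2 above 2 N or contact force between the fingers and nut3 above 2 N or contact force between the fingers and nut4 above 2 N or contact force between the fingers and nut5 above 2 N).
It fails at once if A bystander is moved more than 30 mm (distance of any of jar, wrench, screwdriver, can, tape from where it was at the start of the episode above 0.03 m).
It also fails if it takes over 72 s, if anything falls off the work surface, if the arm or the gripper's body presses on something with over 40 N, if the wrist force passes 120 N, or if a joint passes its speed limit or range.

## Working session

There is one attempt and no reset: what is moved stays moved. The work goes in short steps, Python scripts to look and compute and a shell command to move; the robot and the scene stay as the last step left them, time stands still between calls to the robot, and variables do not carry over. Pictures are saved under pics/ and viewed, at most 10 in all, crops included, and the job is handed in when it is done.

```bash
ls; mkdir -p pics; cat > h.py <<'E'
import numpy as np, cv2
from bench import status, camera, workorder, finder, manip
def ray(p,uv):
    x=(uv[0]-p['cx'])/p['fx']; y=(uv[1]-p['cy'])/p['fy']; k=p['k1']
    s=1.0
    for _ in range(20): s=1+k*(x*x+y*y)/s**2
    return np.array([x/s,y/s,1.])
def pose(p):
    if 'R' in p: return np.array(p['R']),np.array(p['t'])
    s=status.get_state(); T=np.eye(4); T[:3,:3]=s['orientation']; T[:3,3]=s['eef_pos']
    M=np.linalg.inv(T@np.array(p['tool_from_camera'])); return M[:3,:3],M[:3,3]
def atz(p,uv,z):
    R,t=pose(p); c=-R.T@t; d=R.T@ray(p,uv); return c+d*(z-c[2])/d[2]
def proj(p,X):
    R,t=pose(p); c=R@np.array(X)+t; x,y=c[0]/c[2],c[1]/c[2]; f=1+p['k1']*(x*x+y*y)
    return [p['fx']*x*f+p['cx'],p['fy']*y*f+p['cy']]
def tri(ps,uvs):
    A=np.zeros((3,3));b=np.zeros(3)
    for p,u in zip(ps,uvs):
        R,t=pose(p); c=-R.T@t; d=R.T@ray(p,u); d/=np.linalg.norm(d); P=np.eye(3)-np.outer(d,d); A+=P;b+=P@c
    X=np.linalg.solve(A,b); return X
E
python3 - <<'E'
from h import *
s=status.get_state(); print(s); print({k:getattr(manip,k) for k in dir(manip) if k[0]!='_'})
a,b=camera('top'),camera('side')
for n,p in (('top',a),('side',b)):
    cv2.imwrite(f'pics/{n}.png',p['color']); R,t=pose(p); print(n,(-R.T@t).round(3))
names='bin dish mat scoop scoop_grip scoop_lip scoop_bowl counter lever_pivot lever_post nut0 jar wrench screwdriver can tape'.split()
z=dict(scoop=.003,scoop_grip=.0806,scoop_lip=.003,scoop_bowl=.023,lever_pivot=.051,lever_post=.081,nut0=.02)
for n in names:
    for pn,p in (('top',a),('side',b)):
        print(n,pn,[(np.round(m['uv']).tolist(),round(m['confidence'],2),(atz(p,m['uv'],z.get(n,0))[:2]*1000).round().tolist()) for m in finder.mark_of(n,p)[:6 if n[:3]=='nut' else 3]])
E
```

```text
pics
{'time_s': 0.0, 'joint_positions': array([-48.57470451,  28.7547005 , -24.45318434,  88.8895586 ,
        12.6507672 ,  65.22075908, -12.04941821]), 'qd': array([ 0.10429137,  0.06491283,  0.02701698, -0.06201345,  0.01437154,
       -0.02252084,  0.00872383]), 'joint_torque': array([ 3.92452494e-04, -5.66595519e+01, -5.81668630e+00, -2.79113066e+01,
       -6.88978611e-02,  3.09238583e-02,  1.77426105e-04]), 'eef_pos': array([0.2881889 , 0.58184925, 0.22568225]), 'orientation': array([[-8.96156696e-01,  4.43736764e-01, -9.28102397e-04],
       [ 4.43737728e-01,  8.96155062e-01, -1.71276352e-03],
       [ 7.17075175e-05, -1.94673855e-03, -9.99998103e-01]]), 'wrist_force': array([-0.84106893, -0.19966363,  0.36206409]), 'moment': array([0.03158442, 0.03635059, 0.01433876]), 'grasp_force': 0.0, 'width': 0.09168398483558791}
{'Unreachable': <class 'bench.Unreachable'>, 'tcp_to_grasp': -0.0188}
top [0.322 0.026 1.34 ]
side [-0.087 -0.696  0.833]
bin top [([254.0, 212.0], 0.69, [540.0, 202.0])]
bin side [([300.0, 231.0], 0.82, [539.0, 181.0]), ([311.0, 221.0], 0.31, [589.0, 200.0])]

[... 2159 characters left out ...]
52.0], 0.57, [684.0, -7.0])]
jar side [([390.0, 249.0], 0.92, [677.0, -20.0]), ([198.0, 242.0], 0.73, [302.0, 308.0])]
wrench top [([212.0, 308.0], 0.87, [304.0, 307.0])]
wrench side [([199.0, 242.0], 0.76, [304.0, 308.0]), ([306.0, 216.0], 0.66, [595.0, 228.0])]
screwdriver top [([465.0, 299.0], 0.8, [306.0, -310.0]), ([184.0, 238.0], 0.55, [478.0, 376.0])]
screwdriver side [([354.0, 404.0], 0.61, [304.0, -306.0])]
can top [([300.0, 130.0], 0.64, [744.0, 80.0])]
can side [([386.0, 220.0], 0.62, [756.0, 78.0]), ([355.0, 402.0], 0.57, [308.0, -303.0])]
tape top [([372.0, 130.0], 0.59, [738.0, -102.0])]
tape side [([427.0, 257.0], 0.76, [725.0, -100.0]), ([317.0, 246.0], 0.54, [537.0, 107.0])]
```

```bash
python3 - <<'E'
import cv2
a=cv2.imread('pics/top.png')[60:400,90:500]; cv2.imwrite('pics/topc.png',cv2.resize(a,(720,597),interpolation=3))
E
```

```text
(no output)
```

View pics/topc.png

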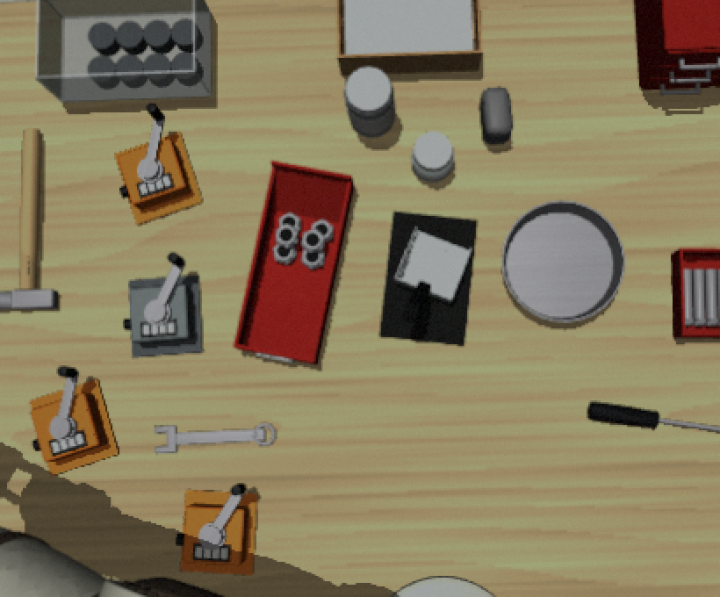

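View pics/side.png

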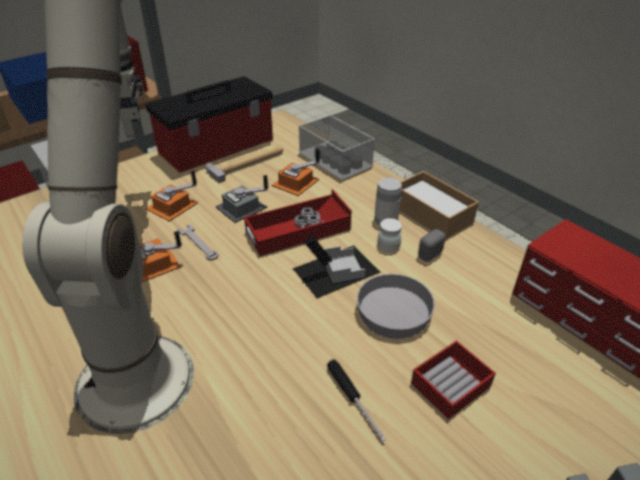

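The grey counter is at top-view px (183,240), and the orange look-alikes are at (180,157), (129,300) and (215,362). The bin is left of the mat at (254,212), the dish is on the right at (405,209), and the scoop lies on the mat at (334,213), yawed clockwise. The other red tray at far right, about (500,230), holds bolts. I choose the grey counter. Next I fit the poses.

```bash
cat > fit.py <<'E'
from h import *
from scipy.optimize import minimize
def box(x0,x1,y0,y1,z0,z1): return [(x,y,z) for x in(x0,x1) for y in(y0,y1) for z in(z0,z1)]
th=np.linspace(0,6.28,40)
M=dict(bin=[box(-.13,.13,-.056,.056,0,.05)+box(.125,.13,-.056,.056,0,.065)],
 mat=[box(-.09,.09,-.06,.06,0,.003)],
 dish=[[(.085*np.cos(a),.085*np.sin(a),.04) for a in th]+[(.078*np.cos(a),.078*np.sin(a),0) for a in th]],
 scoop=[box(-.04,.0,-.042,.042,0,.038)+box(0,.04,-.042,.042,0,.026), [(x+dx,y,z) for x,z in((-.04,.03),(-.085,.108)) for y in(-.009,.009) for dx in(-.013,.013)]],
 counter=[box(-.055,.055,-.05,.05,0,.006),box(-.0375,.0375,-.04,.04,0,.05)])
def sil(p,parts,q,z0=0):
    im=np.zeros((480*2,640*2),np.uint8); c,s=np.cos(q[2]),np.sin(q[2])
    for P in parts:
        u=np.array([proj(p,(q[0]+c*x-s*y,q[1]+s*x+c*y,z+z0)) for x,y,z in P],np.float32)*2
        cv2.fillConvexPoly(im,np.round(cv2.convexHull(u)*16).astype(np.int32),1,shift=4)
    return im>0
def fit(n,ps,q,z0=0,fn=None):
    ms=[]
    for p in ps:
        T=finder.trace(n,p); c=[np.hypot(*(np.array(proj(p,(q[0],q[1],.02)))-[(t['extent'][0]+t['extent'][2])/2,(t['extent'][1]+t['extent'][3])/2])) for t in T]
        if not c or min(c)>25: continue
        ms.append((p,np.kron(T[int(np.argmin(c))]['region'],np.ones((2,2)))>0))
    def f(v):
        e=0
        for p,m in ms:
            s=sil(p,M[n],v/np.array([100,100,10]),z0); e+=1-(s&m).sum()/(s|m).sum()
        return e
    v=np.array(q)*[100,100,10]
    r=minimize(f,v,method='Nelder-Mead',options=dict(initial_simplex=[v,v+[2,0,0],v+[0,2,0],v+[0,0,2]],xatol=.02,fatol=1e-4))
    return r.x/[100,100,10],r.fun/max(1,len(ms)),len(ms)
E
python3 - <<'E'
from fit import *
a,b=camera('top'),camera('side')
for n,q,z in (('bin',(.54,.19,-.19),0),('mat',(.518,.003,-.1),0),('dish',(.53,-.177,0),0),('scoop',(.53,-.002,-.43),.003),('counter',(.474,.378,0.05),0)):
    for ps in ([a],[a,b]):
        q1,e,k=fit(n,ps,q,z); print(n,(q1*[1000,1000,57.3]).round(1),round(e,3),k)
for n in ('scoop_grip','scoop_lip','lever_post','lever_pivot'):
    X0={'scoop_grip':(.469,.026,.08),'scoop_lip':(.57,-.02,0),'lever_post':(.545,.35,.08),'lever_pivot':(.475,.377,.05)}[n]
    uv=[min(finder.mark_of(n,p),key=lambda m:np.hypot(*(np.array(m['uv'])-proj(p,X0))))['uv'] for p in(a,b)]
    print(n,(tri([a,b],uv)*1000).round(1))
E
```

```text
bin [537.2 187.1 -13.4] 0.15 1
bin [536.8 186.3 -13.2] 0.157 2
mat [517.7   4.1  -8.1] 0.387 1
mat [517.7   4.1  -8.1] 0.387 1
dish [ 528.7 -181.5    5.2] 0.023 1
dish [ 528.6 -182.5    3.8] 0.033 2
scoop [531.4  -2.7 -23.7] 0.079 1
scoop [531.3  -2.9 -23.3] 0.103 2
counter [475.6 374.8   2.5] 0.093 1
counter [474.7 374.7   2.5] 0.145 2
scoop_grip [473.3  32.6  78.3]
scoop_lip [568.5 -11.9  -1.3]
lever_post [546.3 341.4  81.4]
lever_pivot [478.4 377.5  54.5]
```

```bash
python3 -m handwheel '[[[6,-18,0,2.8,0],[6,-18,0,2.8,0],[6,-18,0,2.8,0],[6,-18,0,2.8,0],[6,-18,0,2.8,0]]]'; python3 -m handwheel '[[[6,-18,0,0,0],[6,-18,0,0,0],[6,-18,0,0,0],[6,-18,0,0,0],[6,-18,0,0,0]]]'; python3 -m handwheel '[[[5,-19.6,0,0,0],[5,-19.6,0,0,0],[5,-19.6,0,0,0],[5,-19.6,0,0,0],[5,-19.6,0,0,0]]]'
python3 - <<'E'
from fit import *
s=status.get_state(); print(s['time_s'],s['eef_pos'],s['wrist_force'])
a,b,w=camera('top'),camera('side'),camera('wrist')
cv2.imwrite('pics/w1.png',w['color'])
for n,z in (('scoop',.003),('scoop_grip',.0806),('scoop_lip',.003),('scoop_bowl',.023)):
    print(n,[((atz(w,m['uv'],z)[:2]*1000).round().tolist(),round(m['confidence'],2)) for m in finder.mark_of(n,w)[:2]])
print(fit('scoop',[w],(.531,-.003,-.41),.003))
for n in ('scoop_grip',): print([np.round(proj(w,(.47,.024,.0806)))])
E
```

```text
time_s: 3.37
eef_pos: [0.3504, 0.3974, 0.2264]
orientation: [[-0.915, 0.403, 0.001], [0.403, 0.915, -0.003], [-0.002, -0.002, -1.0]]
wrist_force: [0.9, -1.0, -0.1]
width: 0.0918
grasp_force: 0.0
time_s: 3.78
eef_pos: [0.4098, 0.2174, 0.2269]
orientation: [[-0.915, 0.404, 0.001], [0.404, 0.915, -0.002], [-0.001, -0.001, -1.0]]
wrist_force: [0.7, 0.0, 1.2]
width: 0.0919
grasp_force: 0.0
time_s: 4.2
eef_pos: [0.4588, 0.0235, 0.2272]
orientation: [[-0.916, 0.401, 0.001], [0.401, 0.916, -0.001], [-0.001, -0.0, -1.0]]
wrist_force: [0.4, 0.2, 0.5]
width: 0.0918
grasp_force: 0.0
4.2 [0.45877892 0.02352935 0.22720012] [0.42641911 0.16967986 0.50594849]
scoop [([537.0, 7.0], 0.74), ([550.0, 172.0], 0.6)]
scoop_grip [([472.0, 29.0], 0.97)]
scoop_lip [([570.0, -11.0], 0.93)]
scoop_bowl [([537.0, 4.0], 0.91)]
(array([ 0.53389074,  0.00737511, -0.38495813]), np.float64(0.13453043063721593), 1)
[array([312., 239.])]
```

View pics/w1.png

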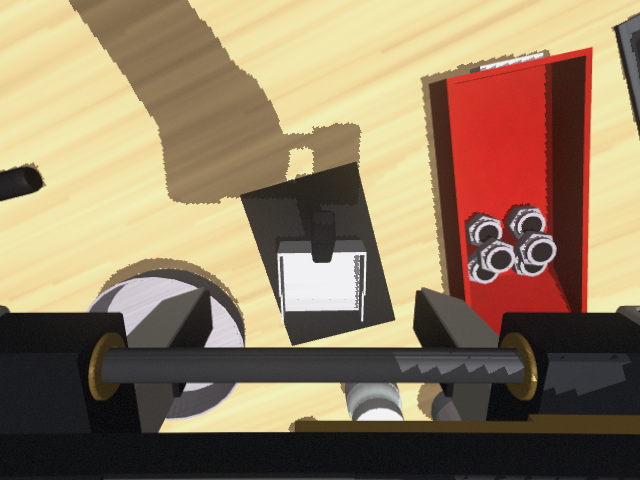

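The wrist view shows the scoop handle at px (322,235), well aligned with the tool, and the nuts at about (510,245) in the bin. Descending.

```bash
python3 -m handwheel '[[[1.2,0.3,-4,1,0],[1.2,0.3,-8,1,0],[1.2,0.3,-11,1,0],[1.2,0.3,-11,1,0],[1.2,0.3,-11,1,0]]]'
python3 - <<'E'
from fit import *
s=status.get_state(); print(s['time_s'],s['eef_pos'],s['wrist_force'])
w=camera('wrist')
for n,z in (('scoop_grip',.0806),('scoop_lip',.003),('scoop_bowl',.023)):
    print(n,[((atz(w,m['uv'],z)[:2]*1000).round().tolist(),round(m['confidence'],2)) for m in finder.mark_of(n,w)[:2]])
E
```

```text
time_s: 5.02
eef_pos: [0.4688, 0.0306, 0.1158]
orientation: [[-0.924, 0.381, -0.004], [0.381, 0.924, 0.0], [0.004, -0.002, -1.0]]
wrist_force: [0.4, -1.3, 0.2]
width: 0.0917
grasp_force: 0.0
5.0167 [0.46881469 0.03058748 0.11576066] [ 0.35963044 -1.30752911  0.19002415]
scoop_grip []
scoop_lip []
scoop_bowl [([547.0, -7.0], 0.86)]
```

```bash
python3 -m handwheel '[[[0.2,-0.3,-3,0,0],[0.2,-0.3,-5.4,0,0],[0.2,-0.3,-5.4,0,0],[0.2,-0.3,-5.4,0,0.5],[0.2,-0.3,-5.4,0,1]]]';python3 -m handwheel '[[[0,0,0,0,1],[0,0,0,0,1],[0,0,0,0,1],[0,0,0,0,1],[0,0,0,0,1]]]'
```

```text
time_s: 5.63
eef_pos: [0.4737, 0.0267, 0.0644]
orientation: [[-0.924, 0.383, 0.002], [0.383, 0.924, 0.0], [-0.002, 0.001, -1.0]]
wrist_force: [0.0, -0.1, 0.1]
width: 0.0827
grasp_force: 0.0
time_s: 6.05
eef_pos: [0.4727, 0.0265, 0.0631]
orientation: [[-0.924, 0.383, 0.001], [0.383, 0.924, 0.0], [-0.001, 0.0, -1.0]]
wrist_force: [0.6, -0.3, -0.8]
width: 0.0496
grasp_force: 0.0
```

```bash
python3 -m handwheel '[[[0,0,0,0,1],[0,0,0,0,1],[0,0,0,0,1],[0,0,0,0,1],[0,0,0,0,1]]]'; python3 -m handwheel '[[[0,0,0,0,1],[0,0,0,0,1],[0,0,1,0,1],[0,0,3,0,1],[0,0,6,0,1]]]'; python3 -m handwheel '[[[0,0,3,0,1],[0,0,5,0,1],[0,0,5,0,1],[0,0,5,0,1],[0,0,5,0,1]]]'
python3 - <<'E'
from fit import *
s=status.get_state(); print(s['time_s'],s['eef_pos'],s['wrist_force'],s['moment'])
a,b=camera('top'),camera('side')
cv2.imwrite('pics/s2.png',cv2.resize(b['color'][160:360,200:460],(780,600),interpolation=3))
for n in ('scoop_grip','scoop_lip','scoop_bowl'):
    print(n,(tri([a,b],[finder.mark_of(n,p)[0]['uv'] for p in (a,b)])*1000).round())
E
```

```text
time_s: 6.47
eef_pos: [0.472, 0.0263, 0.0626]
orientation: [[-0.924, 0.384, -0.001], [0.384, 0.924, -0.0], [0.001, -0.001, -1.0]]
wrist_force: [-1.4, 0.2, 2.2]
width: 0.0179
grasp_force: 29.4
time_s: 6.88
eef_pos: [0.4701, 0.0265, 0.1217]
orientation: [[-0.924, 0.383, -0.006], [0.383, 0.924, -0.0], [0.005, -0.002, -1.0]]
wrist_force: [0.6, -0.3, -1.6]
width: 0.0177
grasp_force: 29.8
time_s: 7.3
eef_pos: [0.4716, 0.0265, 0.1722]
orientation: [[-0.924, 0.383, -0.001], [0.383, 0.924, -0.0], [0.001, -0.0, -1.0]]
wrist_force: [-0.5, -1.0, -1.9]
width: 0.0177
grasp_force: 29.8
7.3 [0.47163322 0.02645828 0.17218511] [-0.50994218 -0.98774651 -1.93745107] [0.03360165 0.05581129 0.03278107]Traceback (most recent call last):
  File "<stdin>", line 6, in <module>
IndexError: list index out of range
```

View pics/s2.png

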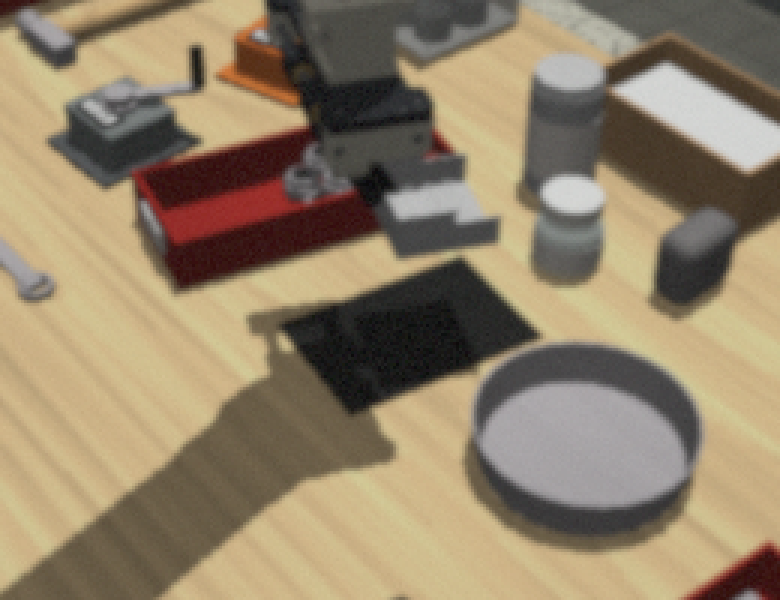

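```bash
python3 - <<'E'
from fit import *
ps=[]
for n in('top','side'):
    p=camera(n); im=cv2.imread(f'pics/{n}.png').astype(int); B,G,R=im[...,0],im[...,1],im[...,2]
    m=((R>60)&(R>2*G)&(R>2*B)).astype(np.uint8)
    c=np.array(proj(p,(.537,.187,.02))); k,l,st,_=cv2.connectedComponentsWithStats(m)
    d=[np.hypot(*(np.array([s[0]+s[2]/2,s[1]+s[3]/2])-c)) if s[4]>500 else 1e9 for s in st]; d[0]=1e9
    i=int(np.argmin(d)); pts=cv2.findNonZero((l==i).astype(np.uint8)); h=cv2.convexHull(pts)
    M2=np.zeros((960,1280),np.uint8); cv2.fillConvexPoly(M2,(h*2+1),1); print(n,st[i],d[i]); ps.append((p,M2>0))
def f(v,S):
    return sum(1-((s:=sil(p,M['bin'],v/np.array([100,100,10])))&m).sum()/(s|m).sum() for p,m in S)
for S in(ps[:1],ps):
    v=np.array([53.7,18.7,-2.3]); r=minimize(f,v,args=(S,),method='Nelder-Mead',options=dict(initial_simplex=[v,v+[2,0,0],v+[0,2,0],v+[0,0,1]]))
    print(r.x*[10,10,5.73],r.fun)
q=r.x/[100,100,10]; p=ps[0][0]; Rz=np.array([[np.cos(q[2]),-np.sin(q[2])],[np.sin(q[2]),np.cos(q[2])]])
for uv,z in (((254.6,188),.025),((253,196.7),.045),((252,205),.025),((273,191),.025),((268,196.7),.045),((267.7,207),.025)):
    print((Rz.T@(atz(p,uv,z)[:2]-q[:2])*1000).round(),z)
E
```

```text
top [ 223  155   67  112 3697] 2.1807443045007617
side [ 244  192  106   51 1486] 7.231632598741985
[536.82854315 188.72669527 -13.14224144] 0.0913294268449002
[537.38764588 189.19286698 -12.4974342 ] 0.46025573722135926
[54. 18.] 0.025
[29. 14.] 0.045
[12. 16.] 0.025
[ 55. -28.] 0.025
[ 36. -21.] 0.045
[ 14. -23.] 0.025
```

```bash
python3 -m handwheel '[[[-1.5,4,0,3,1],[-3,8,0,6,1],[-4,12,0,9.4,1],[-5,16,0,9.4,1],[-5.2,18.6,0,9.4,1]]]'; python3 -m handwheel '[[[0,0,0,0,1],[0,0,0,0,1],[0,0,-2,0,1],[0,0,-2,0,1],[0,0,-2,0,1]]]'
python3 - <<'E'
from fit import *
s=status.get_state(); print(s['time_s'],s['eef_pos'],s['wrist_force'],s['moment'])
w=camera('wrist'); cv2.imwrite('pics/w3.png',w['color']); z=s['eef_pos'][2]-.0596
for n,z in (('scoop_lip',z),('scoop_bowl',z+.02),('bin',0)):
    print(n,[(m['uv'],(atz(w,m['uv'],z)[:2]*1000).round().tolist(),round(m['confidence'],2)) for m in finder.mark_of(n,w)[:2]])
for x,y,z in((.13,.056,.065),(.13,-.056,.065),(-.13,.056,.05),(-.13,-.056,.05)):
    c,sn=.974,-.2267; print(np.round(proj(w,(.537+c*x-sn*y,.188+sn*x+c*y,z))))
E
```

```text
time_s: 7.97
eef_pos: [0.4178, 0.2164, 0.1723]
orientation: [[-0.975, 0.224, -0.002], [0.224, 0.975, 0.001], [0.002, 0.001, -1.0]]
wrist_force: [0.4, -0.0, -1.8]
width: 0.0178
grasp_force: 29.8
time_s: 8.38
eef_pos: [0.4195, 0.2105, 0.1516]
orientation: [[-0.973, 0.229, -0.003], [0.229, 0.973, -0.002], [0.003, -0.003, -1.0]]
wrist_force: [0.5, 0.1, -1.6]
width: 0.0177
grasp_force: 29.9
8.3833 [0.41951981 0.2105115  0.15162197] [ 0.52476908  0.05117525 -1.57326753] [0.04027039 0.06363646 0.01914441]
scoop_lip [([310.6, 411.6], [529.0, 186.0], 0.71)]
scoop_bowl [([313.2, 382.3], [491.0, 197.0], 0.9)]
bin []
[380. 520.]
[250. 520.]
[395. 224.]
[235. 224.]
```

View pics/w3.png

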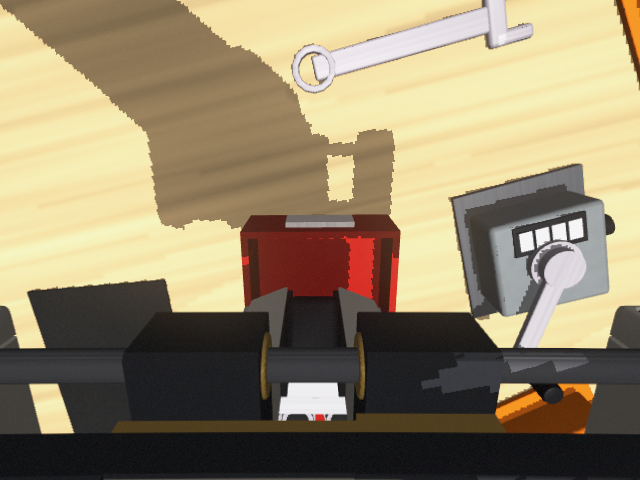

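The wrist view shows the bin's near rim corners at about (242,233) and (400,232), slightly off prediction. I measure the rim edges numerically.

```bash
python3 - <<'E'
from fit import *
s=status.get_state(); w=camera('wrist'); im=w['color'].astype(int); m=(im[...,2]>45)&(im[...,2]>2*im[...,1])&(im[...,2]>2*im[...,0])
c,sn=.974,-.2267; Rz=np.array([[c,-sn],[sn,c]])
tb=Rz.T@(s['eef_pos'][:2]-[.537,.188]); print('tcp in bin est',tb*1000)
for r in range(210,262,4):
    x=np.where(m[r,215:430])[0]+215
    if len(x): print(r,x[0],x[-1],*[(Rz.T@(atz(w,(u,r+.0),.05)[:2]-[.537,.188])*1000).round(1) for u in(x[0],x[-1]+1)])
print(m[205:260,300].astype(int), im[205:260:3,260].tolist())
E
```

```text
tcp in bin est [-118.39730243   -2.81775839]
214 248 383 [-137.4  -46.2] [-137.1   48.4]
218 245 378 [-134.5  -48.5] [-134.3   45. ]
222 242 381 [-131.7  -50.7] [-131.4   47.3]
226 242 379 [-128.8  -50.9] [-128.5   46. ]
230 238 396 [-125.8  -53.9] [-125.5   58.1]
234 238 395 [-122.9  -54. ] [-122.6   57.6]
238 238 395 [-120.   -54.2] [-119.6   57.8]
242 238 395 [-117.   -54.4] [-116.7   58. ]
246 239 395 [-114.   -53.9] [-113.7   58.2]
250 239 394 [-111.   -54.1] [-110.6   57.7]
254 239 394 [-107.9  -54.2] [-107.6   57.9]
258 239 394 [-104.9  -54.4] [-104.5   58. ]
[0 0 0 0 0 0 0 0 0 0 0 0 0 0 0 0 0 0 0 0 0 1 1 1 1 1 1 1 1 1 1 1 1 1 1 1 1
 1 1 1 1 1 1 1 1 1 1 1 1 1 1 1 1 1 1] [[89, 123, 146], [87, 124, 145], [88, 120, 144], [25, 33, 77], [24, 32, 75], [27, 34, 77], [21, 30, 76], [27, 35, 79], [28, 36, 102], [29, 38, 113], [28, 37, 112], [27, 37, 111], [31, 39, 113], [29, 38, 111], [28, 37, 109], [29, 39, 111], [28, 38, 109], [26, 37, 109], [31, 41, 111]]
```

```bash
python3 -m handwheel '[[[0,0.2,-3,0,1],[0,0.2,-6,0,1],[0,0.2,-8,0,1],[0,0.2,-8.3,0,1],[0,0.2,-8.3,0,1]]]'; python3 -m handwheel '[[[0,0,-0.1,0,1],[0,0,-0.2,0,1],[0,0,-0.3,0,1],[0,0,-0.4,0,1],[0,0,-0.4,0,1]]]'
```

```text
time_s: 9.05
eef_pos: [0.4196, 0.214, 0.0691]
orientation: [[-0.974, 0.227, -0.002], [0.227, 0.974, -0.001], [0.002, -0.002, -1.0]]
wrist_force: [0.4, -0.0, -1.1]
width: 0.0181
grasp_force: 29.9
time_s: 9.47
eef_pos: [0.4208, 0.2146, 0.0663]
orientation: [[-0.974, 0.227, 0.001], [0.227, 0.974, 0.0], [-0.001, 0.001, -1.0]]
wrist_force: [0.2, 0.4, -2.0]
width: 0.0178
grasp_force: 29.9
```

```bash
python3 -m handwheel '[[[0,0,-0.1,0,1],[0,0,-0.15,0,1],[0,0,-0.2,0,1],[0,0,-0.2,0,1],[0,0,-0.2,0,1]]]'; python3 -m handwheel '[[[0,0,-0.1,0,1],[0,0,-0.1,0,1],[0,0,-0.1,0,1],[0,0,-0.1,0,1],[0,0,-0.1,0,1]]]'
```

```text
time_s: 9.88
eef_pos: [0.4206, 0.2147, 0.0646]
orientation: [[-0.974, 0.227, 0.001], [0.227, 0.974, -0.0], [-0.001, 0.0, -1.0]]
wrist_force: [-2.7, -1.4, 8.1]
width: 0.0177
grasp_force: 29.9
time_s: 10.3
eef_pos: [0.4205, 0.2147, 0.0645]
orientation: [[-0.974, 0.227, 0.001], [0.227, 0.974, -0.0], [-0.001, -0.0, -1.0]]
wrist_force: [-5.9, -3.0, 19.5]
width: 0.0179
grasp_force: 29.9
```

```bash
python3 -m handwheel '[[[0.8,-0.2,0.1,0,1],[1.7,-0.4,0.1,0,1],[2.6,-0.6,0.1,0,1],[3.5,-0.8,0.1,0,1],[4.3,-1,0.1,0,1]]]'; python3 -m handwheel '[[[0.8,-0.2,0,0,1],[1.7,-0.4,0,0,1],[2.5,-0.6,0,0,1],[3.2,-0.75,0,0,1],[3.2,-0.75,0,0,1]]]'
python3 - <<'E'
from fit import *
a=camera('side'); cv2.imwrite('pics/s4.png',cv2.resize(a['color'][170:290,220:380],(800,600),interpolation=3))
E
```

```text
time_s: 10.72
eef_pos: [0.4599, 0.2065, 0.0645]
orientation: [[-0.974, 0.224, -0.005], [0.224, 0.974, 0.0], [0.005, -0.001, -1.0]]
wrist_force: [-16.8, 4.3, 20.8]
width: 0.0182
grasp_force: 30.0
time_s: 11.13
eef_pos: [0.4912, 0.1994, 0.0644]
orientation: [[-0.974, 0.225, -0.007], [0.225, 0.974, 0.001], [0.007, -0.001, -1.0]]
wrist_force: [-13.3, 3.2, 19.1]
width: 0.0175
grasp_force: 30.0
```

View pics/s4.png

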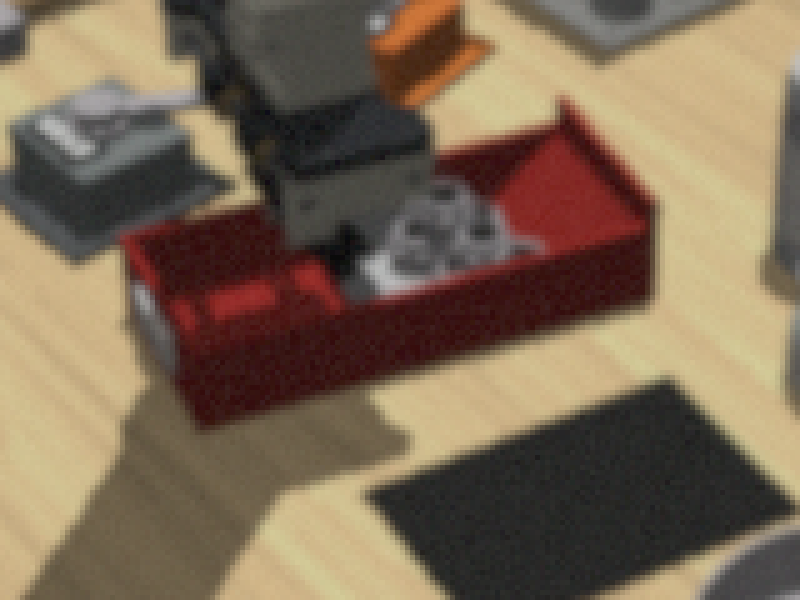

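The side crop shows the nuts sitting in the scoop at about (450,230), short of the slope at (560,200). I continue onto the slope to pitch the nose up.

```bash
python3 -m handwheel '[[[0.6,-0.15,0.1,0,1],[1.2,-0.3,0.1,0,1],[1.8,-0.4,0.1,0,1],[1.8,-0.4,0.1,0,1],[1.8,-0.4,0.1,0,1]]]'; python3 -m handwheel '[[[0.3,-0.1,0,0,1],[0.6,-0.15,0,0,1],[1,-0.25,0,0,1],[1,-0.25,0,0,1],[1,-0.25,0,0,1]]]'
```

```text
time_s: 11.6
eef_pos: [0.5058, 0.1948, 0.0643]
orientation: [[-0.974, 0.224, -0.013], [0.224, 0.975, -0.001], [0.012, -0.004, -1.0]]
wrist_force: [-19.4, 2.1, 17.0]
width: 0.0174
grasp_force: 30.0
time_s: 12.02
eef_pos: [0.5104, 0.1938, 0.0637]
orientation: [[-0.975, 0.222, -0.021], [0.222, 0.975, -0.002], [0.02, -0.007, -1.0]]
wrist_force: [-32.1, 3.9, 24.5]
width: 0.0175
grasp_force: 30.0
```

```bash
python3 -m handwheel '[[[-0.5,0.1,0.3,0,1],[-0.5,0.1,0.7,0,1],[-0.5,0.1,1.2,0,1],[-0.5,0.1,1.8,0,1],[-0.5,0.1,2.4,0,1]]]';  python3 -m handwheel '[[[0,0,0.6,0,1],[0,0,1.2,0,1],[0,0,1.8,0,1],[0,0,2.4,0,1],[0,0,2.4,0,1]]]'
python3 - <<'E'
from fit import *
s=status.get_state(); print(s['moment'])
a=camera('side'); cv2.imwrite('pics/s5.png',cv2.resize(a['color'][170:290,220:380],(800,600),interpolation=3))
E
```

```text
time_s: 12.43
eef_pos: [0.5192, 0.1908, 0.0891]
orientation: [[-0.974, 0.229, 0.0], [0.229, 0.974, -0.0], [-0.0, -0.0, -1.0]]
wrist_force: [-0.5, 0.2, -5.5]
width: 0.0176
grasp_force: 30.0
time_s: 12.85
eef_pos: [0.5195, 0.1919, 0.1143]
orientation: [[-0.974, 0.228, 0.002], [0.228, 0.974, 0.001], [-0.002, 0.001, -1.0]]
wrist_force: [0.8, 1.2, -5.8]
width: 0.0181
grasp_force: 30.0
[0.21157253 0.36564098 0.08069289]
```

View pics/s5.png

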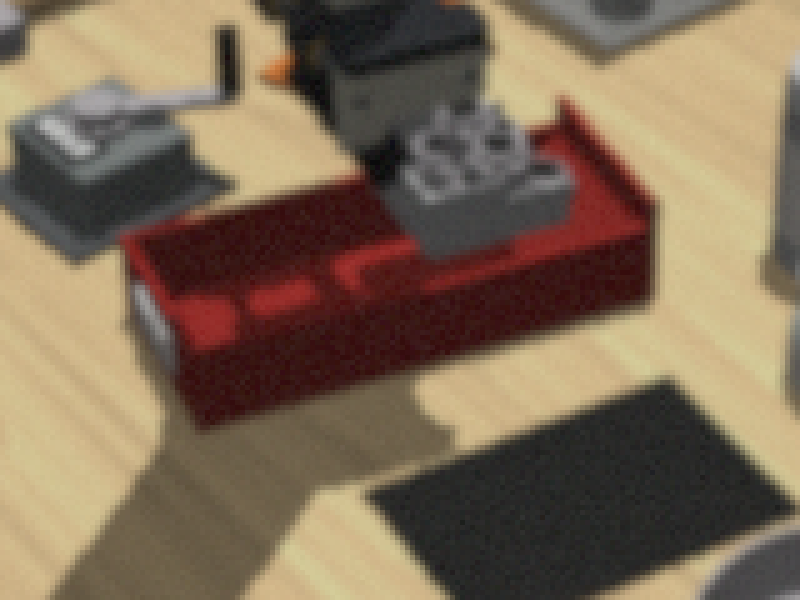

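All six nuts are in the scoop: it is held level and the weight reads -5.8 N, as expected. Lifting gently and carrying toward the dish.

```bash
python3 -m handwheel '[[[0,0,0.5,0,1],[0,0,1.2,0,1],[0,0,2.1,0,1],[0,0,3.1,0,1],[0,0,4.0,0,1]]]'; python3 -m handwheel '[[[0,0,0.7,0,1],[0,0,1,0,1],[0,0,1.0,0,1],[0,0,1.0,0,1],[-0.1,-0.5,1.0,0,1]]]'; python3 -m handwheel '[[[-0.1,-1,0,0,1],[-0.3,-2.4,0,0,1],[-0.5,-4,0,0,1],[-0.7,-6,0,0,1],[-1,-8,0,0,1]]]'; python3 -m handwheel '[[[-0.25,-2,0,0,1],[-0.5,-4,0,0,1],[-0.8,-6,0,0,1],[-1,-8,0,0,1],[-1.2,-10,0,0,1]]]'; python3 -m handwheel '[[[-0.25,-2,0,0,1],[-0.5,-4,0,0,1],[-0.8,-6,0,0,1],[-1,-8,0,0,1],[-1.2,-10,0,0,1]]]'; python3 -m handwheel '[[[-0.2,-2,0,0,1],[-0.5,-4,0,0,1],[-0.8,-5.6,0,0,1],[-1,-6.8,0,0,1],[-1.1,-7.3,0,0,1]]]'; python3 -m handwheel '[[[0,0,0,0,1],[0,0,0,0,1]]]'
python3 - <<'E'
from fit import *
s=status.get_state(); print(s['moment'])
a=camera('side'); cv2.imwrite('pics/s6.png',cv2.resize(a['color'][190:370,270:510],(800,600),interpolation=3))
E
```

```text
time_s: 13.32
eef_pos: [0.5187, 0.1917, 0.1541]
orientation: [[-0.974, 0.227, 0.001], [0.227, 0.974, 0.0], [-0.001, 0.0, -1.0]]
wrist_force: [1.4, -0.3, -4.6]
width: 0.018
grasp_force: 30.0
time_s: 13.73
eef_pos: [0.517, 0.1875, 0.1624]
orientation: [[-0.974, 0.226, -0.0], [0.226, 0.974, 0.001], [0.001, 0.001, -1.0]]
wrist_force: [-0.5, 0.5, -4.9]
width: 0.018
grasp_force: 30.0
time_s: 14.15
eef_pos: [0.5068, 0.1047, 0.1622]
orientation: [[-0.974, 0.227, -0.001], [0.227, 0.974, -0.001], [0.001, -0.001, -1.0]]
wrist_force: [0.3, -0.2, -5.3]
width: 0.0178
grasp_force: 30.0
time_s: 14.57
eef_pos: [0.4943, 0.0043, 0.1623]
orientation: [[-0.974, 0.228, -0.001], [0.228, 0.974, -0.001], [0.001, -0.001, -1.0]]
wrist_force: [1.2, -0.4, -7.0]
width: 0.018
grasp_force: 30.0
time_s: 14.98
eef_pos: [0.482, -0.0955, 0.1623]
orientation: [[-0.974, 0.228, -0.001], [0.228, 0.974, -0.0], [0.001, -0.001, -1.0]]
wrist_force: [0.1, 0.5, -4.6]
width: 0.0175
grasp_force: 30.0
time_s: 15.4
eef_pos: [0.4706, -0.1698, 0.1623]
orientation: [[-0.973, 0.231, -0.002], [0.231, 0.973, -0.001], [0.001, -0.002, -1.0]]
wrist_force: [0.9, -0.3, -5.2]
width: 0.0178
grasp_force: 30.0
time_s: 15.57
eef_pos: [0.4719, -0.1663, 0.1624]
orientation: [[-0.974, 0.228, -0.001], [0.228, 0.974, 0.001], [0.001, 0.0, -1.0]]
wrist_force: [-0.2, 1.3, -5.7]
width: 0.018
grasp_force: 30.0
[0.17097464 0.32986367 0.00475872]
```

View pics/s6.png

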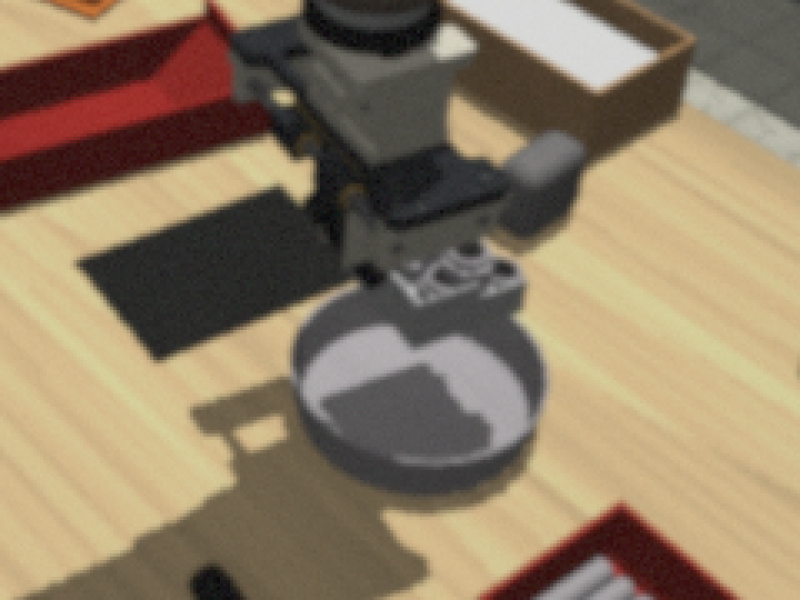

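The loaded scoop is over the dish (dish about (420,400) in the crop), with all nuts still aboard. I lower it and test whether the closure modulates the grip force.

```bash
python3 -m handwheel '[[[0,0,-0.6,0,1],[0,0,-1.3,0,1],[0,0,-1.9,0,1],[0,0,-1.9,0,1],[0,0,-1.9,0,0.9]]]'; python3 -m handwheel '[[[0,0,0,0,0.85],[0,0,0,0,0.85]]]'; python3 -m handwheel '[[[0,0,0,0,0.83],[0,0,0,0,0.83]]]'; python3 -m handwheel '[[[0,0,0,0,0.82]]]'
```

```text
time_s: 16.03
eef_pos: [0.4718, -0.1659, 0.1429]
orientation: [[-0.974, 0.227, -0.002], [0.227, 0.974, 0.001], [0.002, 0.0, -1.0]]
wrist_force: [0.1, 0.5, -4.6]
width: 0.0179
grasp_force: 30.0
time_s: 16.2
eef_pos: [0.4727, -0.1665, 0.1439]
orientation: [[-0.974, 0.227, 0.0], [0.227, 0.974, -0.0], [-0.0, -0.0, -1.0]]
wrist_force: [-0.5, 0.6, -4.8]
width: 0.0175
grasp_force: 30.0
time_s: 16.37
eef_pos: [0.4726, -0.1666, 0.144]
orientation: [[-0.974, 0.227, 0.001], [0.227, 0.974, -0.0], [-0.001, -0.0, -1.0]]
wrist_force: [-0.7, -0.2, -5.3]
width: 0.0177
grasp_force: 30.0
time_s: 16.45
eef_pos: [0.4725, -0.1666, 0.1439]
orientation: [[-0.974, 0.227, 0.0], [0.227, 0.974, -0.0], [-0.0, -0.0, -1.0]]
wrist_force: [0.4, -0.1, -5.3]
width: 0.0177
grasp_force: 30.0
```

```bash
python3 -m handwheel '[[[0,0,0,0,0.812]]]'; python3 -m handwheel '[[[0,0,0,0,0.808]]]'; python3 -m handwheel '[[[0,0,0,0,0.805]]]'; python3 -m handwheel '[[[0,0,0,0,0.802]]]'
```

```text
time_s: 16.53
eef_pos: [0.4725, -0.1665, 0.1439]
orientation: [[-0.974, 0.227, 0.0], [0.227, 0.974, -0.0], [-0.0, -0.0, -1.0]]
wrist_force: [-0.5, 0.4, -5.3]
width: 0.018
grasp_force: 30.0
time_s: 16.62
eef_pos: [0.4724, -0.1665, 0.1438]
orientation: [[-0.974, 0.227, 0.0], [0.227, 0.974, -0.0], [-0.0, 0.0, -1.0]]
wrist_force: [-0.5, 0.0, -5.5]
width: 0.0177
grasp_force: 24.0
time_s: 16.7
eef_pos: [0.473, -0.1667, 0.144]
orientation: [[-0.974, 0.227, 0.001], [0.227, 0.974, -0.0], [-0.001, -0.0, -1.0]]
wrist_force: [1.7, -0.5, -3.4]
width: 0.0179
grasp_force: 6.6
time_s: 16.78
eef_pos: [0.4736, -0.1668, 0.1445]
orientation: [[-0.974, 0.227, 0.002], [0.227, 0.974, -0.001], [-0.002, -0.0, -1.0]]
wrist_force: [-0.9, -0.1, 0.8]
width: 0.0182
grasp_force: 0.0
```

```bash
python3 -m handwheel '[[[0,0,0,0,0.83]]]'
python3 - <<'E'
from fit import *
s=status.get_state(); print(s['moment'])
a=camera('side'); cv2.imwrite('pics/s7.png',cv2.resize(a['color'][190:370,270:510],(800,600),interpolation=3))
E
```

```text
time_s: 16.87
eef_pos: [0.4727, -0.1665, 0.1443]
orientation: [[-0.974, 0.227, 0.001], [0.227, 0.974, -0.0], [-0.001, 0.0, -1.0]]
wrist_force: [-1.3, 0.4, 0.5]
width: 0.0176
grasp_force: 30.0
[ 0.10668167  0.26917483 -0.08237054]
```

View pics/s7.png

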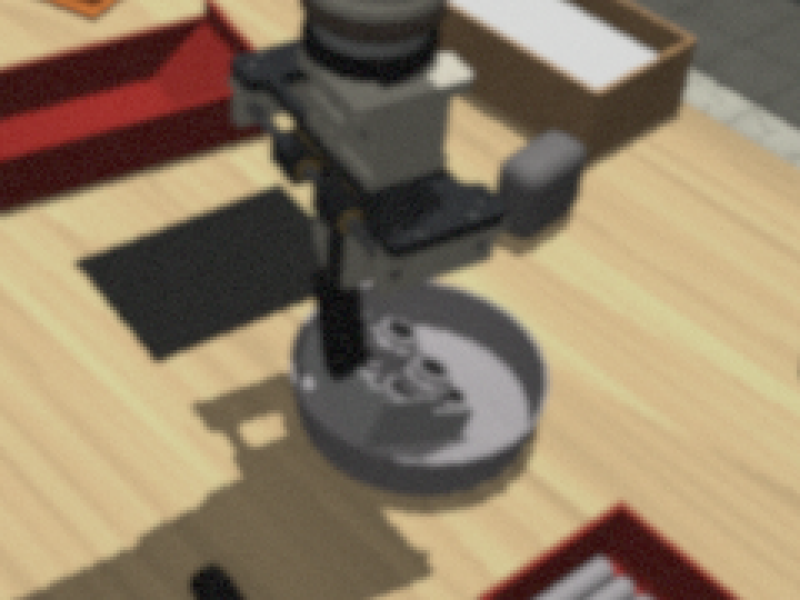

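The scoop swung nose-down and slid, so its lip now stands on the dish floor, with the handle gripped near its top and nuts around (420,370). I raise it slowly to let them slide out.

```bash
python3 -m handwheel '[[[0,0,0.5,0,1],[0,0,1,0,1],[0,0,1.5,0,1],[0,0,2,0,1],[0,0,2,0,1]]]'
python3 - <<'E'
from fit import *
s=status.get_state(); print(s['moment'])
a=camera('side'); cv2.imwrite('pics/s8.png',cv2.resize(a['color'][220:355,330:510],(800,600),interpolation=3))
E
```

```text
time_s: 17.33
eef_pos: [0.4729, -0.1667, 0.1649]
orientation: [[-0.974, 0.227, 0.001], [0.227, 0.974, -0.0], [-0.001, -0.0, -1.0]]
wrist_force: [-1.7, -1.0, -3.4]
width: 0.017
grasp_force: 30.0
[ 5.60564195e-02  3.09308300e-01 -2.74274401e-04]
```

View pics/s8.png

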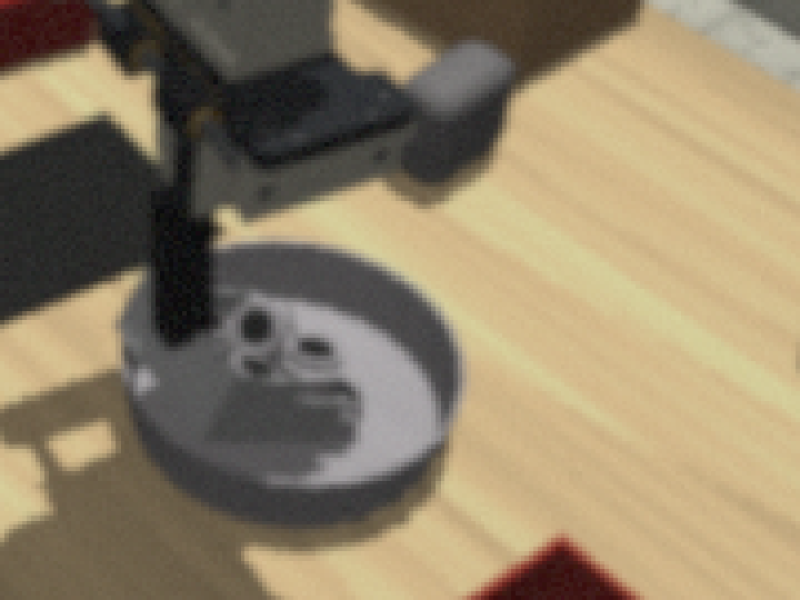

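The scoop is steep now and the nuts lie on the dish floor in front of the lip, about (270,340). Raising further.

```bash
python3 -m handwheel '[[[0,0,0.7,0,1],[0,0,1.5,0,1],[0,0,2.2,0,1],[0,0,3,0,1],[0,0,3,0,1]]]'; python3 -m handwheel '[[[0,0,0.8,0,1],[0,0,1.6,0,1],[0,0,2.4,0,1],[0,0,3,0,1],[0,0,3,0,1]]]'
python3 - <<'E'
from fit import *
s=status.get_state(); print(s['moment'])
a=camera('side'); cv2.imwrite('pics/s9.png',cv2.resize(a['color'][205:355,310:510],(800,600),interpolation=3))
for p in(a,camera('top')):
  print([(np.round(m['uv']).tolist(),round(m['confidence'],2),((atz(p,m['uv'],.01)[:2]-[.531,-.181])*1000).round().tolist()) for m in finder.mark_of('nut0',p)])
E
```

```text
time_s: 17.8
eef_pos: [0.4743, -0.167, 0.1962]
orientation: [[-0.974, 0.227, 0.004], [0.227, 0.974, -0.001], [-0.005, -0.0, -1.0]]
wrist_force: [-0.0, 0.7, -3.4]
width: 0.0171
grasp_force: 30.0
time_s: 18.22
eef_pos: [0.4735, -0.1668, 0.2255]
orientation: [[-0.974, 0.227, 0.003], [0.227, 0.974, -0.001], [-0.003, -0.0, -1.0]]
wrist_force: [0.4, -0.5, -3.2]
width: 0.0171
grasp_force: 30.0
[ 0.02481416  0.08655648 -0.02562164]
[([265.0, 178.0], 0.66, [74.0, 632.0]), ([416.0, 306.0], 0.64, [43.0, -24.0]), ([403.0, 319.0], 0.63, [-8.0, -35.0]), ([398.0, 293.0], 0.57, [39.0, 28.0]), ([388.0, 287.0], 0.56, [34.0, 57.0]), ([414.0, 296.0], 0.49, [59.0, -2.0]), ([374.0, 274.0], 0.42, [40.0, 109.0])]
[([404.0, 218.0], 0.66, [-20.0, 13.0]), ([398.0, 192.0], 0.41, [43.0, 22.0])]
```

View pics/s9.png

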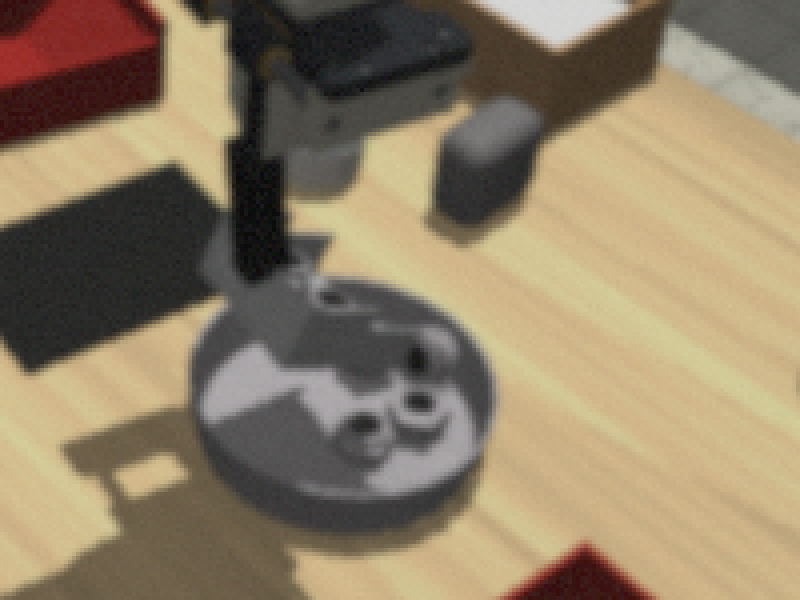

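Four nuts lie in the dish. By weight (-3.2 N), two are still held in the scoop, at about (330,290). I lower it and shake along its axis.

```bash
python3 -m handwheel '[[[-1,0.2,-1.5,0,1],[-1,0.2,-3,0,1],[-1,0.2,-4.5,0,1],[-1,0.2,-5,0,1],[-1,0.2,-5,0,1]]]'; python3 -m handwheel '[[[3,-0.7,0,0,1],[0,0,0,0,1],[3,-0.7,0,0,1],[0,0,0,0,1],[0,0,0,0,1]]]';python3 -m handwheel '[[[0,0,0,0,1],[0,0,0,0,1],[0,0,0,0,1]]]'; python3 -m handwheel '[[[0,0,0,0,1],[0,0,0,0,1],[0,0,0,0,1]]]'
```

```text
time_s: 18.83
eef_pos: [0.4612, -0.1641, 0.1722]
orientation: [[-0.974, 0.227, -0.003], [0.227, 0.974, 0.001], [0.003, 0.0, -1.0]]
wrist_force: [-0.5, -0.2, -2.7]
width: 0.0171
grasp_force: 30.0
time_s: 19.25
eef_pos: [0.4582, -0.1633, 0.1708]
orientation: [[-0.974, 0.228, -0.009], [0.228, 0.974, 0.003], [0.009, 0.001, -1.0]]
wrist_force: [-1.5, 0.2, -1.8]
width: 0.0171
grasp_force: 30.0
time_s: 19.5
eef_pos: [0.4639, -0.1649, 0.1752]
orientation: [[-0.974, 0.227, 0.003], [0.227, 0.974, -0.001], [-0.003, -0.0, -1.0]]
wrist_force: [-0.9, -0.3, -2.0]
width: 0.0172
grasp_force: 30.0
time_s: 19.75
eef_pos: [0.4629, -0.1646, 0.1743]
orientation: [[-0.974, 0.227, 0.001], [0.227, 0.974, -0.0], [-0.001, -0.0, -1.0]]
wrist_force: [-0.4, 0.2, -2.6]
width: 0.0173
grasp_force: 30.0
```

```bash
python3 -m handwheel '[[[3,-0.7,0,0,1],[0,0,0,0,1],[3,-0.7,0,0,1],[0,0,0,0,1],[0,0,2,0,1]]]';python3 -m handwheel '[[[0,0,3,0,1],[0,0,5,0,1],[0,0,5,0,1],[0,0,5,0,1],[0,0,5,0,1]]]'
python3 - <<'E'
from fit import *
F=[]
for n in ('side','side','side','top','wrist','top','side'):
    p=camera(n); F.append(status.get_state()['wrist_force'][2])
    if n=='side': a=p
    if n=='wrist': w=p
print(np.round(F,2),np.mean(F))
cv2.imwrite('pics/s10.png',np.vstack([cv2.resize(a['color'][205:355,310:510],(400,300),interpolation=3),cv2.resize(w['color'],(400,300))]))
E
```

```text
time_s: 20.17
eef_pos: [0.4535, -0.162, 0.1862]
orientation: [[-0.974, 0.227, -0.019], [0.227, 0.974, 0.006], [0.019, 0.002, -1.0]]
wrist_force: [-3.2, 0.8, -3.1]
width: 0.0175
grasp_force: 30.0
time_s: 20.58
eef_pos: [0.462, -0.1644, 0.2432]
orientation: [[-0.974, 0.227, -0.001], [0.227, 0.974, 0.0], [0.001, 0.0, -1.0]]
wrist_force: [-0.5, 0.4, -1.6]
width: 0.0173
grasp_force: 30.0
[-2.26 -1.41 -1.37 -2.05 -1.55 -1.24 -1.53] -1.6297645581698188
```

View pics/s10.png

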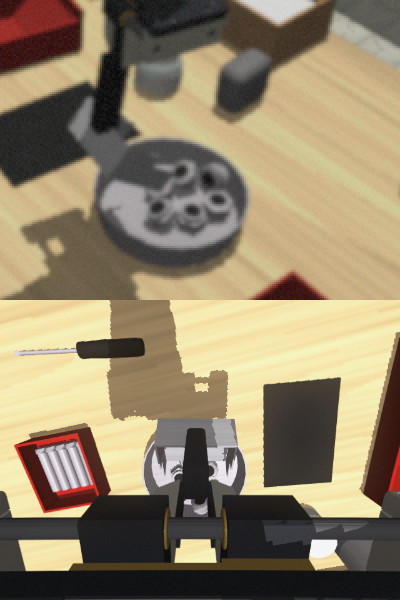

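The scoop is empty by weight. At least five nuts show in the dish, with the sixth probably hidden. I have already viewed more pictures than allowed, so from here I use numbers only. Carrying the scoop over the mat.

```bash
python3 -m handwheel '[[[1,2,0,0,1],[2.5,5,0,0,1],[4,8.5,0,0,1],[5.5,12,0,0,1],[6.8,15,0,0,1]]]';python3 -m handwheel '[[[0.6,1.6,0,0,1],[0.6,1.6,-1.5,0,1],[0.6,1.6,-3,0,1],[0.6,1.6,-4,0,1],[0.6,1.6,-4,0,1]]]'
python3 - <<'E'
from fit import *
s=status.get_state(); print(s['time_s'],s['eef_pos'],s['wrist_force'])
a,b,w=camera('top'),camera('side'),camera('wrist')
for n in ('scoop_grip','scoop_lip','scoop_bowl','scoop'):
    r=[[(np.round(m['uv']).tolist(),round(m['confidence'],2)) for m in finder.mark_of(n,p)[:2]] for p in(a,b,w)]; print(n,r)
    ok=[(p,x[0][0]) for p,x in zip((a,b,w),r) if x]
    if len(ok)>1: print((tri(*zip(*ok))*1000).round())
for p in(a,b): print([(round(m['confidence'],2),((atz(p,m['uv'],.012)[:2]-[.531,-.181])*1000).round().tolist()) for m in finder.mark_of('nut0',p)])
print([(t['extent'],t['confidence']) for t in finder.trace('scoop',b)[:2]], [np.round(proj(b,(.536,.002,z))) for z in(.045,.22)])
E
```

```text
time_s: 21.35
eef_pos: [0.5311, -0.0119, 0.2437]
orientation: [[-0.974, 0.227, 0.0], [0.227, 0.974, 0.001], [-0.0, 0.001, -1.0]]
wrist_force: [0.9, 0.1, -2.0]
width: 0.017
grasp_force: 30.0
time_s: 21.77
eef_pos: [0.5345, 0.0013, 0.2011]
orientation: [[-0.974, 0.227, -0.005], [0.227, 0.974, -0.0], [0.005, -0.001, -1.0]]
wrist_force: [-1.0, -0.1, -2.2]
width: 0.0173
grasp_force: 30.0
21.7667 [0.53453611 0.00128467 0.20111169] [-0.99736028 -0.12403569 -2.24133702]
scoop_grip [[], [([339.0, 208.0], 0.63)], [([313.0, 257.0], 0.65)]]
[522.   6. 180.]
scoop_lip [[([402.0, 210.0], 0.46)], [([353.0, 250.0], 0.84)], []]
[ 482. -127.  174.]
scoop_bowl [[([334.0, 219.0], 0.55)], [([346.0, 238.0], 0.57)], [([136.0, 308.0], 0.69)]]
[498. -43. 178.]
scoop [[], [([339.0, 244.0], 0.55)], [([314.0, 227.0], 0.6)]]
[531.   6.  74.]
[(0.7, [3.0, -25.0]), (0.68, [38.0, -25.0]), (0.51, [-1.0, 15.0]), (0.5, [-16.0, -0.0]), (0.49, [36.0, 25.0]), (0.45, [47.0, -3.0])]
[(0.7, [-21.0, -7.0]), (0.65, [136.0, 361.0]), (0.62, [6.0, 35.0]), (0.61, [66.0, 6.0]), (0.57, [44.0, 31.0]), (0.47, [-7.0, -38.0]), (0.44, [49.0, -25.0])]
[([319.3, 195.8, 367.3, 259.9], 0.91), ([246.7, 191.7, 350.7, 255.6], 0.31)] [array([343., 253.]), array([346., 192.])]
```

```bash
cat > pl.py <<'E'
from fit import *
def run():
    s=status.get_state(); b=camera('side'); R,t=pose(b); c=-R.T@t; P={}
    o=s['orientation']; yx=o[:,1]; d=np.array([yx[1],-yx[0],0])
    for n in ('scoop_grip','scoop_lip','scoop_bowl','scoop'):
        m=finder.mark_of(n,b)
        if m:
            r=R.T@ray(b,m[0]['uv']); X=c+r*(((s['eef_pos']-c)@yx)/(r@yx)); P[n]=X
            print(n,'ahead',round((X-s['eef_pos'])@d*1000),'z',round(X[2]*1000),round(m[0]['confidence'],2))
    print(s['time_s'],s['eef_pos'],s['wrist_force'],s['grasp_force'])
E
python3 -c "import pl;pl.run();pl.run()"
```

```text
scoop_grip ahead -21 z 186 0.95
scoop_lip ahead 22 z 47 0.6
scoop_bowl ahead 14 z 85 0.7
scoop ahead -8 z 78 0.58
22.6667 [0.53639669 0.00152888 0.20369626] [-0.24291388 -0.07298192 -2.0295902 ] 29.99546706676483
scoop_grip ahead -19 z 182 0.78
scoop_lip ahead 16 z 50 0.78
scoop_bowl ahead 10 z 84 0.78
scoop ahead -8 z 76 0.81
22.9167 [0.5364153  0.00154159 0.20370554] [-0.3696809  -0.70143983 -1.27476254] 29.995563626289368
```

```bash
python3 -m handwheel '[[[0,0,-1.5,0,1],[0,0,-3,0,1],[0,0,-3.6,0,1],[0,0,-3.6,0,1],[0,0,-3.6,0,1]]]';python3 -m handwheel '[[[0,0,-0.3,0,1],[0,0,-0.6,0,1],[0,0,-0.6,0,1]]]'
```

```text
time_s: 23.58
eef_pos: [0.5363, 0.0015, 0.1677]
orientation: [[-0.974, 0.227, -0.001], [0.227, 0.974, 0.0], [0.001, -0.0, -1.0]]
wrist_force: [-0.7, 0.4, -1.3]
width: 0.017
grasp_force: 30.0
time_s: 23.83
eef_pos: [0.5365, 0.0015, 0.1617]
orientation: [[-0.974, 0.227, 0.0], [0.227, 0.974, -0.0], [-0.0, -0.0, -1.0]]
wrist_force: [0.2, -0.3, -3.1]
width: 0.0176
grasp_force: 30.0
```

```bash
python3 -m handwheel '[[[0,0,-0.3,0,1],[0,0,-0.5,0,1],[0,0,-0.5,0,1]]]'
```

```text
time_s: 24.08
eef_pos: [0.5361, 0.0015, 0.1563]
orientation: [[-0.974, 0.227, -0.001], [0.227, 0.974, 0.0], [0.001, -0.0, -1.0]]
wrist_force: [0.1, 0.5, -1.3]
width: 0.0172
grasp_force: 30.0
```

```bash
python3 -m handwheel '[[[0,0,-0.3,0,1],[0,0,-0.5,0,1],[0,0,-0.5,0,1]]]';python3 -m handwheel '[[[0,0,-0.3,0,1],[0,0,-0.5,0,1],[0,0,-0.5,0,1]]]'
```

```text
time_s: 24.33
eef_pos: [0.5386, 0.002, 0.1549]
orientation: [[-0.974, 0.227, 0.005], [0.227, 0.974, -0.0], [-0.004, 0.001, -1.0]]
wrist_force: [-4.4, 0.2, 18.1]
width: 0.0172
grasp_force: 30.0
time_s: 24.58
eef_pos: [0.5414, 0.0018, 0.1537]
orientation: [[-0.974, 0.227, 0.011], [0.227, 0.974, -0.001], [-0.011, 0.002, -1.0]]
wrist_force: [-7.1, -1.3, 39.0]
width: 0.0172
grasp_force: 30.0
```

```bash
python3 -m handwheel '[[[-0.6,0.1,0.7,0,1],[-1.4,0.3,0.6,0,1],[-2.7,0.6,0.2,0,1],[-4,0.9,-0.3,0,1],[-4,0.9,-0.3,0,1]]]'; python3 -c "import pl;pl.run()"
```

```text
time_s: 25.0
eef_pos: [0.4929, 0.0118, 0.1441]
orientation: [[-0.974, 0.226, -0.004], [0.226, 0.974, 0.0], [0.004, -0.001, -1.0]]
wrist_force: [-8.1, 0.9, 19.0]
width: 0.0177
grasp_force: 30.0
scoop_grip ahead -293 z 189 0.73
scoop_lip ahead 49 z 3 0.78
scoop_bowl ahead 28 z 29 0.97
scoop ahead 14 z 13 0.85
25.0 [0.4928665  0.01181801 0.14407658] [-8.13352383  0.90899903 19.01402999] 29.99509334564209
```

```bash
python3 -m handwheel '[[[-1.3,0.3,-0.5,0,1],[-2.5,0.6,-1.1,0,1],[-3.6,0.8,-1.8,0,1],[-3.6,0.8,-1.8,0,1]]]'; python3 -c "import pl;pl.run()"
```

```text
time_s: 25.58
eef_pos: [0.4567, 0.019, 0.1241]
orientation: [[-0.974, 0.226, -0.004], [0.226, 0.974, -0.0], [0.004, -0.001, -1.0]]
wrist_force: [-2.4, 0.5, 3.4]
width: 0.0173
grasp_force: 30.0
scoop_grip ahead -1 z 101 0.79
scoop_lip ahead 85 z -2 0.65
scoop_bowl ahead 54 z 34 0.9
scoop ahead 45 z 15 0.9
25.5833 [0.45673515 0.01897253 0.12405226] [-2.440495    0.46495895  3.41198458] 30.00708281993866
```

```bash
python3 -m handwheel '[[[-0.8,0.2,-0.6,0,1],[-1.6,0.4,-1.2,0,1],[-2.4,0.6,-2,0,1],[-2.4,0.6,-2,0,1],[-2.4,0.6,-2,0,0.8]]]'; python3 -m handwheel '[[[0,0,0,0,0.8],[0,0,0,0,0.7],[0,0,0,0,0.5],[0,0,0,0,0.3],[0,0,0,0,0.3]]]'; python3 -c "import pl;pl.run()"
```

```text
time_s: 26.25
eef_pos: [0.4363, 0.0247, 0.1054]
orientation: [[-0.974, 0.227, 0.0], [0.227, 0.974, 0.0], [-0.0, 0.0, -1.0]]
wrist_force: [0.3, -0.3, -0.4]
width: 0.0181
grasp_force: 0.0
time_s: 26.67
eef_pos: [0.4365, 0.0245, 0.1056]
orientation: [[-0.974, 0.228, -0.0], [0.228, 0.974, 0.0], [0.0, 0.0, -1.0]]
wrist_force: [-0.2, 0.3, 0.2]
width: 0.0408
grasp_force: 0.0
scoop_grip ahead -1 z 89 0.69
scoop_lip ahead 107 z 3 0.79
scoop_bowl ahead 68 z 20 0.89
scoop ahead 68 z 3 0.74
26.6667 [0.43645351 0.02445596 0.10563781] [-0.23667857  0.30391153  0.18426238] 0.0
```

The scoop is flat on the mat (origin z about 3 mm) and released. Retreating, checking it, and moving to the counter.

```bash
python3 -m handwheel '[[[0,0,2,0,0.3],[0,0,5,0,0.3],[0,0,8,0,0.3],[0,0,10,0,0.4],[0,0,11,0,0.5]]]'; python3 -m handwheel '[[[2,4,0,4,1],[4,8,0,8,1],[6,12,0,13,1],[8,16,0,13,1],[9,19,0,13,1]]]';  python3 -m handwheel '[[[1,3,0,0,1],[2,6,0,0,1],[2,7,0,0,1],[2,7,0,0,1],[2,7,0,0,1]]]'
python3 - <<'E'
from fit import *
s=status.get_state(); print(s['eef_pos'],s['width'])
a,b,w=camera('top'),camera('side'),camera('wrist')
print('scoop',fit('scoop',[a,b],(.502,.009,-.23),.003))
for n in ('scoop_grip','scoop_lip'):
    print(n,(tri([a,b],[finder.mark_of(n,p)[0]['uv'] for p in (a,b)])*1000).round())
for n,z in(('lever_post',.081),('lever_pivot',.051)):
    for p in(a,b,w): print(n,[(round(m['confidence'],2),(atz(p,m['uv'],z)[:2]*1000).round().tolist()) for m in finder.mark_of(n,p)[:4]])
E
```

```text
time_s: 27.33
eef_pos: [0.438, 0.0247, 0.2186]
orientation: [[-0.974, 0.227, 0.005], [0.227, 0.974, 0.0], [-0.004, 0.001, -1.0]]
wrist_force: [-0.0, 0.1, -0.9]
width: 0.0551
grasp_force: 0.0
time_s: 27.75
eef_pos: [0.5266, 0.2135, 0.2148]
orientation: [[-1.0, 0.004, -0.0], [0.004, 1.0, -0.0], [0.0, -0.0, -1.0]]
wrist_force: [0.5, -1.4, -0.4]
width: 0.0222
grasp_force: 0.0
time_s: 28.17
eef_pos: [0.5448, 0.2821, 0.2145]
orientation: [[-1.0, 0.001, -0.002], [0.001, 1.0, -0.001], [0.002, -0.001, -1.0]]
wrist_force: [0.1, -0.5, 0.2]
width: 0.0003
grasp_force: 0.0
[0.54476327 0.28205165 0.2145281 ] 0.00033864272167254545
scoop (array([ 0.50285183,  0.00963893, -0.23006339]), np.float64(0.10869511182696279), 2)
scoop_grip [439.  28.  82.]
scoop_lip [544.   4.  -4.]
lever_post [(0.89, [394.0, 493.0]), (0.58, [751.0, 377.0]), (0.51, [244.0, 266.0]), (0.16, [513.0, -173.0])]
lever_post [(0.75, [743.0, 378.0]), (0.71, [386.0, 481.0]), (0.62, [232.0, 260.0]), (0.6, [531.0, 335.0])]
lever_post [(0.61, [395.0, 494.0]), (0.59, [548.0, 345.0])]
lever_pivot [(0.87, [173.0, 302.0]), (0.68, [325.0, 500.0]), (0.62, [472.0, 379.0]), (0.56, [675.0, 383.0])]
lever_pivot [(0.95, [473.0, 370.0]), (0.7, [324.0, 507.0]), (0.63, [672.0, 390.0]), (0.61, [184.0, 313.0])]
lever_pivot [(0.9, [478.0, 383.0])]
```

```bash
python3 -m handwheel '[[[0.2,0.6,-4,0,1],[0.2,0.6,-8,0,1],[0.2,0.6,-12,0,1],[0.2,0.6,-14.5,0,1],[0.2,0.6,-14.5,0,1]]]'; python3 -m handwheel '[[[0,1,0,0,1],[0,2,0,0,1],[0,3,0,0,1],[0.1,4,0,0,1],[0.1,5,0,0,1]]]'
```

```text
time_s: 29.33
eef_pos: [0.5433, 0.286, 0.0645]
orientation: [[-1.0, 0.002, -0.01], [0.002, 1.0, -0.005], [0.01, -0.005, -1.0]]
wrist_force: [-0.5, -1.2, -0.6]
width: 0.0007
grasp_force: 0.0
time_s: 29.75
eef_pos: [0.5522, 0.3387, 0.0735]
orientation: [[-1.0, 0.004, 0.006], [0.004, 1.0, -0.0], [-0.006, -0.0, -1.0]]
wrist_force: [3.3, -5.2, 0.6]
width: 0.0003
grasp_force: 2.5
```

```bash
python3 -m handwheel '[[[0,1,0,0,1],[-0.1,2,0,0,1],[-0.2,3,0,0,1],[-0.3,4,0,0,1],[-0.3,4.2,0,0,1]]]'; python3 -m handwheel '[[[-0.1,0.4,0,0,1],[-0.1,0.4,0,0,1]]]'
```

```text
time_s: 30.17
eef_pos: [0.5467, 0.3825, 0.0731]
orientation: [[-1.0, 0.001, 0.003], [0.001, 1.0, 0.001], [-0.003, 0.001, -1.0]]
wrist_force: [0.6, -5.2, 3.4]
width: 0.0006
grasp_force: 2.8
time_s: 30.33
eef_pos: [0.5457, 0.3853, 0.0728]
orientation: [[-1.0, 0.002, 0.003], [0.002, 1.0, 0.0], [-0.003, 0.0, -1.0]]
wrist_force: [1.4, -4.7, 4.6]
width: 0.0004
grasp_force: 2.8
```

```bash
python3 -m handwheel '[[[-0.1,0.4,0,0,1],[-0.1,0.4,0,0,1]]]'; python3 -m handwheel '[[[0,0.3,0,0,1],[0,0.3,0,0,1]]]'
```

```text
time_s: 30.5
eef_pos: [0.5445, 0.3885, 0.0725]
orientation: [[-1.0, 0.003, 0.002], [0.003, 1.0, -0.0], [-0.002, -0.0, -1.0]]
wrist_force: [0.1, -5.2, 5.1]
width: 0.0005
grasp_force: 3.2
time_s: 30.67
eef_pos: [0.544, 0.3903, 0.0721]
orientation: [[-1.0, 0.003, 0.0], [0.003, 1.0, -0.002], [-0.0, -0.002, -1.0]]
wrist_force: [-2.0, -7.1, 5.7]
width: 0.0005
grasp_force: 3.8
```

```bash
python3 -m handwheel '[[[0,0.3,0,0,1],[0,0.3,0,0,1],[0,0.3,0,0,1]]]'; python3 -m handwheel '[[[0,0.3,0,0,1],[0,0.3,0,0,1],[0,0.3,0,0,1]]]'
```

```text
time_s: 30.92
eef_pos: [0.544, 0.3906, 0.0719]
orientation: [[-1.0, 0.004, -0.001], [0.004, 1.0, -0.006], [0.001, -0.006, -1.0]]
wrist_force: [-3.6, -13.3, 10.4]
width: 0.0006
grasp_force: 6.5
time_s: 31.17
eef_pos: [0.544, 0.3908, 0.0718]
orientation: [[-1.0, 0.005, -0.002], [0.005, 1.0, -0.01], [0.002, -0.01, -1.0]]
wrist_force: [-5.9, -17.7, 13.8]
width: 0.0003
grasp_force: 9.4
```

The lever is hard against its stop: the tool stalled at y = 390.8 with rising force, as predicted. Backing off.

```bash
python3 -m handwheel '[[[0,-1.5,0,0,1],[0.2,-3.5,0,0,1],[0.2,-6,0,0,1],[0.2,-9,0,0,1],[0.2,-11.5,0,0,1]]]'; python3 -m handwheel '[[[0,0,0,0,1],[0,0,4,0,1],[0,0,8,0,1],[0,0,12,0,1],[0,0,12,0,1]]]'; python3 -m handwheel '[[[0,0,0,0,1],[0,0,0,0,1],[0,0,0,0,1]]]'
python3 - <<'E'
from fit import *
s=status.get_state(); print(s['time_s'],s['eef_pos'])
a,b,w=camera('top'),camera('side'),camera('wrist')
print('scoop',fit('scoop',[a,b],(.502,.009,-.23),.003))
for p in(a,b,w): print([(round(m['confidence'],2),(atz(p,m['uv'],.081)[:2]*1000).round().tolist()) for m in finder.mark_of('lever_post',p)[:4]])
for p in(a,b): print([(round(m['confidence'],2),((atz(p,m['uv'],.012)[:2]-[.531,-.181])*1000).round().tolist()) for m in finder.mark_of('nut0',p)])
for n in('jar','wrench','screwdriver','can','tape'): print(n,[(atz(b,m['uv'],0)[:2]*1000).round().tolist() for m in finder.mark_of(n,b)[:1]])
E
```

```text
time_s: 31.58
eef_pos: [0.5459, 0.2824, 0.0716]
orientation: [[-1.0, 0.002, 0.001], [0.002, 1.0, 0.002], [-0.001, 0.002, -1.0]]
wrist_force: [0.5, -0.8, 0.9]
width: 0.0001
grasp_force: 0.0
time_s: 32.0
eef_pos: [0.5502, 0.2876, 0.2007]
orientation: [[-1.0, 0.001, 0.014], [0.001, 1.0, 0.009], [-0.014, 0.009, -1.0]]
wrist_force: [0.6, 1.1, 0.6]
width: 0.0006
grasp_force: 0.0
time_s: 32.25
eef_pos: [0.5447, 0.2827, 0.1896]
orientation: [[-1.0, 0.002, -0.002], [0.002, 1.0, -0.0], [0.002, -0.0, -1.0]]
wrist_force: [-0.1, 0.8, -0.4]
width: 0.0003
grasp_force: 0.0
32.25 [0.54469737 0.28269985 0.18963677]
scoop (array([ 0.50190682,  0.00757179, -0.18690492]), np.float64(0.15346952557825422), 1)
[(0.78, [387.0, 490.0]), (0.62, [241.0, 266.0]), (0.39, [758.0, 370.0])]
[(0.89, [233.0, 266.0]), (0.7, [748.0, 366.0]), (0.64, [545.0, 342.0]), (0.6, [393.0, 489.0])]
[(0.73, [548.0, 341.0])]
[(0.7, [56.0, -8.0]), (0.67, [41.0, 24.0]), (0.66, [1.0, -33.0]), (0.55, [-13.0, -10.0]), (0.55, [1.0, 13.0]), (0.49, [54.0, -31.0])]
[(0.74, [51.0, -4.0]), (0.63, [49.0, -26.0]), (0.59, [2.0, -35.0]), (0.59, [40.0, 33.0]), (0.54, [-22.0, -1.0]), (0.49, [7.0, 33.0])]
jar [[684.0, -1.0]]
wrench [[298.0, 310.0]]
screwdriver [[304.0, -302.0]]
can [[766.0, 82.0]]
tape [[722.0, -98.0]]
```

The six nuts are in the dish, the scoop is flat on the mat, the lever is back at rest, and the bystanders have not moved.

```bash
python3 -c "
from bench import workorder; print(workorder.close_job())"
```

```text
the job is handed in; nothing more can be done
None
```

The job is handed in, no verdict came back: all six nuts are in the dish, the empty scoop is upright on the mat, and the lever went to its stop and sprang back; along the way the scoop slipped down in the grip and dropped, loaded, onto the dish floor, and I viewed 12 pictures against the limit of 10.

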